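Roll-test sample tubes on the chute and set aside the one that will not roll

ROBOT

A 6-joint arm with a two-finger parallel gripper is mounted at the origin on the work surface. World frame = base frame: x ahead of the robot, y to its left, z up, the work surface at z = 0. Lengths are in m, angles in rad, forces in N, time in s.
With the tool pointing down it reaches from about 0.35 to 0.775 m from the base axis. Payload 7.3 kg.
Tool frame: the origin (TCP) lies at the very end of the fingers, on their centre line; the grasp point (between the pads) lies 19 mm behind it; z points along the fingers, y is the direction in which the jaws open and shut (so a half turn about z gives the same grasp; the last joint's range is limited). The gripper opens to 92 mm and grips with 3 to 60 N. Pads are 19 mm wide; open, the fingers measure 130 mm over their backs; the gripper's body (75 mm by 190 mm) begins 47 mm behind the grasp point.
Start: joints at [1.201, 0.342, 1.524, -0, 1.275, -0.146], TCP at [0.117, 0.512, 0.192] pointing down, gripper open.
Joint ranges: [-2.53, 2.53], [-0.77, 2.02], [0.04, 2.7], [-1, 4.14], [0.28, 2.66], [-3.11, 3.11]. Speed limits (rad/s): [2.57, 2.57, 3.14, 3.14, 3.14, 3.14].

INTERFACE

Orientations are given as [roll, pitch, yaw] about the fixed x, y, z axes, in that order (R = Rz(yaw) Ry(pitch) Rx(roll)).
In Python, from cell import robot gives the robot as it stands.
- The arm moves only by the shell command python3 -m pendant 'ROWS' [OPENING] [FORCE]. ROWS is JSON, a list of rows, each a list of 2 entries, a list of its own where there are three numbers: the shift along the tool's x, y, z in mm, then the turn about the tool's z in degrees. In form: [[[x, y, z], turn], ...]. A call has 1 to 10 rows; each row is the pose to reach, as a shift and turn from the pose measured when the call began, along the tool's axes at that moment; what a row does not reach only later rows make up. A row lasts 1/12 s, in which the tool goes at most 41.7 mm and 7.16 degrees, less where a joint would pass 70% of its speed; a pose out of reach is approached as far as the arm can. A call with a gripper value outside its range is refused whole. OPENING is the opening, from 0 (shut) to 1 (fully open), set as the call begins (- or left out, the last holds). The fingers move at their own pace and stop on an object; FORCE is the grip in N (left out, the last holds). Time passes only in rows, so rows that repeat a pose let the fingers close. It gives the time, the measured TCP pose, the force and the opening at its end, in the units of the state.
- robot.observe(): the state, without advancing time (a new reading comes with each control period).
- robot.read_camera(name): name is "scene" or "top" or "wrist"; returns the picture (480x640x3 uint8, red, green, blue); there is no depth.
- robot.calibration(name): a dict with "vfov" (degrees; the focal length in pixels is half the picture's height over the tangent of half this angle, whatever the lens; pixels are square), "cx", "cy" (the principal point, pixels), "k1" (the pictures are not rectified: a ray, as slopes to the right and down, at radius r is drawn at 1 + k1 r^2 times it, then the intrinsics apply), "rvec" (rotation vector, rad) and "tvec" (3), from world to camera coordinates, as OpenCV has them. Camera axes: x right, y down, z forward; pixel columns grow to the right and rows downward; lengths in m; the calibration is good to about 2 mm. A picture is of the moment at which its call begins: read the wrist's pose just before it. calibration takes no time and is no camera call; for the wrist camera it gives the pose at the moment of the call.
- robot.hand_in(): hands the job in, once; it reports no verdict.
Trained networks look in the newest picture that a camera, given by its name, has taken for a name from the list of things; names that differ only in an ending like _2 or _b are one class to them, and where a whole thing is asked for, a point or a joint stands for the part that bears it (a point fixed in the world has none). Each returns a list of dicts, best first, with "p" (0 to 1); they miss things now and then, are a little off and sometimes report something else, mostly with a low value. They report only what shows in the picture. A call takes as long as a camera call. They do not tell look-alikes from the thing itself.
- robot.find_in(camera, query): "xy" ([column, row] as shares, 0 to 1, of the picture: columns of its width, rows of its height, amid what is visible of it).
The state is a dict: "time": time; "qpos": joint angles; "qvel": joint speeds; "joint_efforts": joint torques, N m; "tool_pos": TCP position; "tool_rot": TCP orientation; "contact_force": force on the tool from outside, world axes, zero at the start; "torque": the same for the moment, N m; "opening": finger opening in m.
Only numpy, scipy, OpenCV 4.12 (cv2) and the standard library are available. Lean on these libraries where they do the work, as an engineer would, in place of code of your own. Each camera call takes 0.05 s, during which the arm holds its last target.

TASK

The analyser spins every tube and jams on one that has gone oval, so roll-test these three: push the blue catch tray fully home under the foot of the chute, then push each tube off the ribbed deck onto the upper part of the slope, let go and give it a moment. Round tubes must run down into the catch tray by themselves, so never push or carry those down the slope; lift off any tube that stays lying on the slope and lay it, without dropping it, in the shallow steel tray. Leave the tray home and the other things on the bench where they are.

Things in the scene. Friction and masses are not known exactly. Their poses are not given: they have to be found in the camera images.
- chute: fixed white roll-test chute 106 mm wide; origin on the bench under its middle, x points downhill, y across it. Level deck x -235 to -55 mm, top 68 mm up, with three tube places at x -211, -147, -83 mm, each between ribs 1.5 mm high, 15.5 mm to either side. Then a smooth slope falls 10 degrees to its foot. Channel 98 mm wide between cheeks 9 mm high; the deck's outer end is open.
- crest (a point): edge between the level deck and the slope, mid-width, on the surface (chute x -55 mm, 68 mm above the bench). Round tubes pushed past it roll down in under 1 s; an oval one lies still where it is let go
- foot (a point): lower end of the slope, mid-width, on the surface (chute x 130 mm, 35 mm above the bench)
- catch (a joint): slide of the blue plastic catch tray: 0 = fully home under the foot of the slope, grows to 0.10 m as it is pulled out downhill (chute +x); starts 50 to 90 mm out; moves with about 2 N and stays where left. When it is out, tubes would fall through the gap onto the bench.
- catch_wall (a point): middle of the outer face of the catch tray's outer (downhill) end wall, 30 mm above the bench; the wall stands 3 to 52 mm above the bench, 106 mm wide, 4 mm thick; push it towards chute -x. With the tray home this point is at chute x 239 mm.
- catch_mid (a point): middle of the catch tray's floor, axes as the chute's; inside 113 mm along x by 98 mm along y; the floor leans 4 degrees to the outer wall; side walls 45 mm high, the inner wall under the slope 24 mm
- tube_1_mid (a point): white plastic sample tube with a green stopper, 80 mm long, about 40 g, lying across the chute on the ribbed deck; this point is its middle, own x runs along it. Sound tubes are round, 28 mm across; one gone oval is 34 mm wide and 18 mm high, lying on its flat. Not told which is which: the slope shows it.
- tube_2_mid (a point): white plastic sample tube with a green stopper, 80 mm long, about 40 g, lying across the chute on the ribbed deck; this point is its middle, own x runs along it. Sound tubes are round, 28 mm across; one gone oval is 34 mm wide and 18 mm high, lying on its flat. Not told which is which: the slope shows it.
- tube_3_mid (a point): white plastic sample tube with a green stopper, 80 mm long, about 40 g, lying across the chute on the ribbed deck; this point is its middle, own x runs along it. Sound tubes are round, 28 mm across; one gone oval is 34 mm wide and 18 mm high, lying on its flat. Not told which is which: the slope shows it.
- steel_tray: fixed shallow stainless instrument tray between chute and robot, 120 mm (own x) by 200 mm (own y), 16 mm high, floor and walls 3 mm; origin under its middle, on the bench
- pump_bottle: bystander: white pump bottle 70 mm wide, 195 mm high, origin under its middle; leave alone
- label_roll: bystander: roll of paper labels standing flat, 80 mm wide, 50 mm high, origin under its middle; leave alone
- specimen_jar: bystander: white jar with red lid, 54 mm wide, 62 mm high, origin under its middle; leave alone
- marker: bystander: white and blue marker pen 140 mm long, 15 mm thick, lying along its x; leave alone
- scanner: bystander: grey hand scanner lying on its side, about 130 by 140 mm, 34 mm high; leave alone
Things that resemble listed ones, but are neither listed nor needed, are in the scene too. What is shaped like the part that bears tube_3_mid but brown or pink is not meant.

How it is judged:
On the way, in this order (a step that is already met when the one before it is completed fails the run):
1. the catch tray is pushed fully home (value of joint catch below 0.006 m), for 0.2 s.
2. the oval tube has been let go on the slope and lies still there, untouched (x of tube_2_mid in the frame of chute between -0.05 and 0.125 m and y of tube_2_mid in the frame of chute between -0.05 and 0.05 m and z of tube_2_mid in the frame of chute between 0.035 and 0.085 m and linear speed of tube_2 below 0.02 m/s and angular speed of tube_2 below 0.3 rad/s and contact force between tube_2 and the arm below 0.05 N and contact force between tube_2 and the fingers below 0.05 N), for 0.4 s.
3. the oval tube lies in the steel tray, let go (x of tube_2_mid in the frame of steel_tray between -0.058 and 0.058 m and y of tube_2_mid in the frame of steel_tray between -0.098 and 0.098 m and z of tube_2_mid in the frame of steel_tray between 0.005 and 0.026 m and linear speed of tube_2 below 0.03 m/s and contact force between tube_2 and the fingers below 0.05 N), for 0.2 s.
At the end, for the whole second after the job is handed in: both round tubes lie at rest inside the catch tray, the oval tube lies at rest inside the steel tray, let go, and the catch tray is home within 8 mm (all of step 3 and x of tube_1_mid in the frame of catch_mid between -0.058 and 0.058 m and y of tube_1_mid in the frame of catch_mid between -0.045 and 0.045 m and z of tube_1_mid in the frame of catch_mid between 0 and 0.035 m and linear speed of each of tube_1, tube_3 below 0.03 m/s and x of tube_3_mid in the frame of catch_mid between -0.058 and 0.058 m and y of tube_3_mid in the frame of catch_mid between -0.045 and 0.045 m and z of tube_3_mid in the frame of catch_mid between 0 and 0.035 m and value of joint catch below 0.008 m); the robot touches nothing.
It fails at once if a round tube is touched by the robot after it has passed the upper half of the slope (90 mm beyond the crest) ((x of tube_1_mid in the frame of chute above 0.035 m and (contact force between tube_1 and the fingers above 0.2 N or contact force between tube_1 and the arm above 0.2 N)) or (x of tube_3_mid in the frame of chute above 0.035 m and (contact force between tube_3 and the fingers above 0.2 N or contact force between tube_3 and the arm above 0.2 N))).
It fails at once if the oval tube is dropped (falls free faster than 0.7 m/s) (linear speed of tube_2 above 0.7 m/s and contact force between tube_2 and the fingers below 0.05 N).
It fails at once if another thing on the bench is moved more than 30 mm (distance of any of pump_bottle, label_roll, specimen_jar, marker, scanner from where it was at the start of the episode above 0.03 m).
It also fails if it takes over 72 s, if anything falls off the work surface, if the arm or the gripper's body presses on something with over 40 N, if the wrist force passes 120 N, or if a joint passes its speed limit or range.

## Working session

There is one attempt and no reset: what is moved stays moved. The work goes in short steps, Python scripts to look and compute and a shell command to move; the robot and the scene stay as the last step left them, time stands still between calls to the robot, and variables do not carry over. Pictures are saved under pics/ and viewed, and the job is handed in when it is done.

```bash
ls; mkdir -p pics; cat > h.py <<'E'
import numpy as np, cv2
from cell import robot
def cal(n):
    c=robot.calibration(n); f=240/np.tan(np.radians(c['vfov'])/2)
    R=cv2.Rodrigues(np.array(c['rvec'],float))[0]; return c,f,R,np.array(c['tvec'],float)
def proj(n,P):
    c,f,R,t=cal(n); p=np.atleast_2d(P)@R.T+t; s=p[:,:2]/p[:,2:]; r2=(s**2).sum(1,keepdims=True)
    return s*(1+c['k1']*r2)*f+[c['cx'],c['cy']]
def unp(n,uv,z):
    c,f,R,t=cal(n); d=(np.atleast_2d(uv).astype(float)-[c['cx'],c['cy']])/f; s=d.copy()
    for _ in range(30): s=d/(1+c['k1']*(s**2).sum(1,keepdims=True))
    ray=np.c_[s,np.ones(len(s))]@R; C=-R.T@t
    return C+ray*((z-C[2])/ray[:,2])[:,None]
def snap(n,name):
    im=robot.read_camera(n); cv2.imwrite(f'pics/{name}.png',im[:,:,::-1]); return im
E
python3 - <<'E'
from h import *
snap('top','top0'); 
for q in ['chute','catch_wall','tube_1_mid','steel_tray','pump_bottle','label_roll','specimen_jar','marker','scanner']:
    print(q,[(np.round(np.array(d['xy'])*[640,480]).tolist(),round(d['p'],2)) for d in robot.find_in('top',q)])
snap('scene','scene0')
print(robot.observe())
for n in('top','scene','wrist'):
  c,f,R,t=cal(n);print(n,c,-R.T@t)
E
```

```text
pics
chute [([334.0, 229.0], 0.57)]
catch_wall [([238.0, 234.0], 0.93)]
tube_1_mid [([401.0, 222.0], 0.58)]
steel_tray [([372.0, 306.0], 0.65)]
pump_bottle [([372.0, 306.0], 0.69), ([130.0, 241.0], 0.63)]
label_roll [([291.0, 154.0], 0.81)]
specimen_jar [([511.0, 323.0], 0.83)]
marker [([207.0, 324.0], 0.76), ([513.0, 321.0], 0.73)]
scanner [([414.0, 157.0], 0.82)]
{'time': 0.55, 'qpos': array([ 1.20100289e+00,  3.42010873e-01,  1.52412149e+00,  1.74346937e-06,
        1.27536325e+00, -1.45984868e-01]), 'qvel': array([ 9.21080788e-04,  1.17898317e-03, -9.13824452e-05, -3.75935618e-04,
       -8.65719255e-04, -1.14166877e-03]), 'joint_efforts': array([ 1.13347942e-04, -4.30877173e+01, -2.44359845e+01,  7.16549554e-02,
        4.87248343e-02, -1.44828959e-05]), 'tool_pos': array([0.11649974, 0.51193549, 0.19172735]), 'tool_rot': array([3.14149640e+00, 1.24661102e-05, 2.91778358e+00]), 'contact_force': array([ 0.43190319,  0.55314955, -0.0841022 ]), 'torque': array([-0.00129555, -0.03553055,  0.03676017]), 'opening': 0.09189518000575361}
top {'vfov': 49.16853553131765, 'cx': 317.09515799169714, 'cy': 239.37235063807742, 'k1': -0.07692039036409966, 'rvec': array([ 2.19494484, -2.15219266,  0.08003381]), 'tvec': array([0.06492667, 0.57682311, 1.10421321])} [0.48103831 0.06378671 1.14924349]
scene {'vfov': 47.166025152492985, 'cx': 324.9787358407079, 'cy': 232.0144672593059, 'k1': 0.05699056492803644, 'rvec': array([ 2.15724081,  0.63281075, -0.30297405]), 'tvec': array([-0.52231303, -0.09234734,  1.4412935 ])} [ 1.07981831 -0.72865963  0.81345771]
wrist {'vfov': 64.30739632099753, 'cx': 321.82313835150774, 'cy': 232.5487898831055, 'k1': -0.01799744739307322, 'rvec': array([-2.26596019, -1.80803936, -0.26723964]), 'tvec': array([-0.52459768, -0.03684289,  0.39241544])} [0.03990392 0.529272   0.38578341]
```

View pics/top0.png

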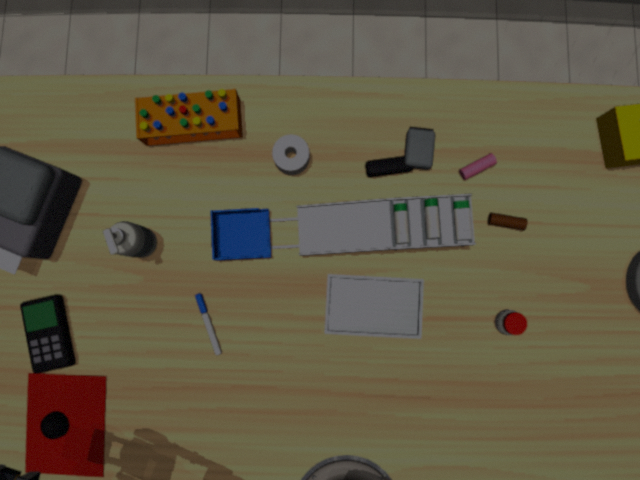

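View pics/scene0.png

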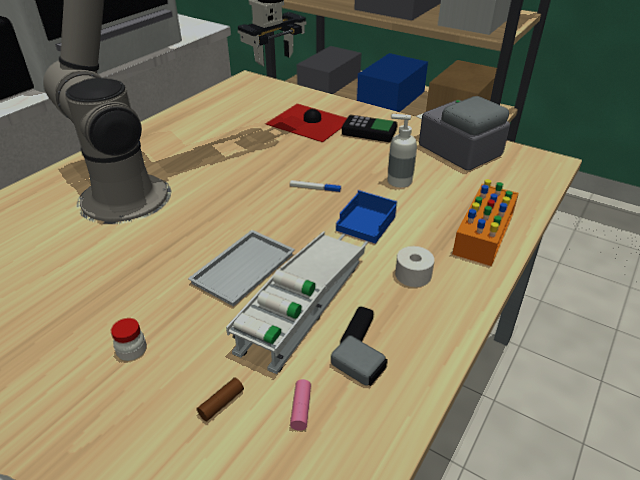

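The top picture shows the chute at (298–472, 197–255), running downhill to the left. The blue tray is pulled out at about (240,234). The three green-stoppered tubes on the deck are at columns 400, 432 and 462. The look-alikes are a brown cylinder (508,221) and a pink one (478,166), both off the chute and the wrong colour. I'll confirm with a crop.

```bash
python3 - <<'E'
from h import *
im=cv2.imread('pics/top0.png'); cr=cv2.resize(im[185:270,200:485],None,fx=2.8,fy=2.8,interpolation=cv2.INTER_CUBIC); cr=np.clip(cr*1.4,0,255).astype('uint8')
cv2.imwrite('pics/c1.png',cr)
im=cv2.imread('pics/scene0.png'); cr=cv2.resize(im[180:375,190:410],None,fx=3,fy=3,interpolation=cv2.INTER_CUBIC)
cv2.imwrite('pics/c2.png',cr)
E
```

```text
(no output)
```

View pics/c1.png

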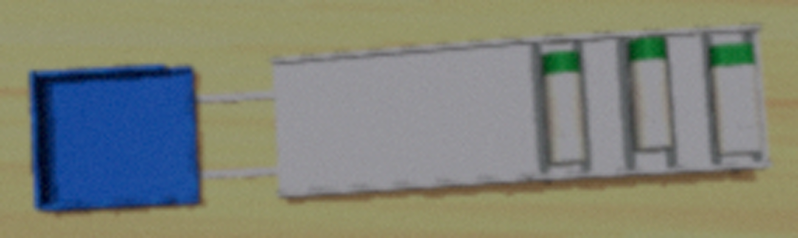

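View pics/c2.png

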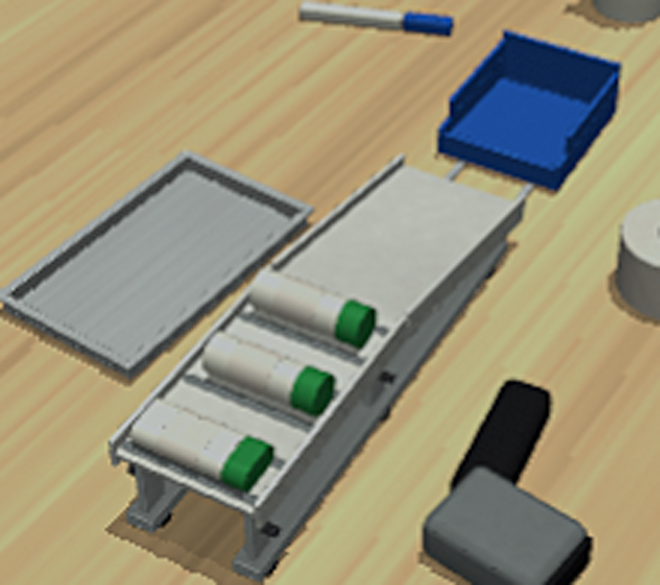

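```bash
cat >> h.py <<'E'
def ch(P,p):
    P=np.atleast_2d(P).astype(float); c,s=np.cos(p[2]),np.sin(p[2])
    return np.c_[p[0]+c*P[:,0]-s*P[:,1],p[1]+s*P[:,0]+c*P[:,1],P[:,2]]
E
python3 - <<'E'
from h import *
from scipy.optimize import least_squares
o=np.array([[-.235,-.053,.077],[-.235,.053,.077],[.13,-.053,.044],[.13,.053,.044]])
t=np.array([[760,27],[767,165],[275,62],[281,197]])/2.8+[200,185]
for perm in ([0,1,2,3],[1,0,3,2]):
  r=least_squares(lambda p:(proj('top',ch(o[perm],p))-t).ravel(),[.5,0.03,1.57])
  print(perm,r.x,np.round(r.fun,1))
  r2=r
  s=np.array([[115,445],[262,508],[402,157],[525,205]])/3+[190,180]
  print(proj('scene',ch(o,r.x)).round(1).tolist())
im=cv2.imread('pics/top0.png')
E
```

```text
[0, 1, 2, 3] [ 0.6008147  -0.01305885  1.64842176] [ 0.2 -0.7  2.   0.8 -1.4 -0.8 -0.9  0.6]
[[274.7, 346.0], [224.4, 324.2], [363.3, 243.4], [321.4, 229.5]]
[1, 0, 3, 2] [ 0.60159224 -0.01310411  1.650328  ] [  4.6  49.5  -2.3 -50.6   1.4  48.6  -3.6 -49.3]
[[275.3, 346.3], [224.9, 324.5], [363.5, 243.5], [321.6, 229.7]]
```

```bash
cat >> h.py <<'E'
def overlay(cam,src,out,box,k,p,extra=[]):
    im=cv2.imread(f'pics/{src}.png'); x0,y0,x1,y1=box
    cr=cv2.resize(im[y0:y1,x0:x1],None,fx=k,fy=k,interpolation=cv2.INTER_CUBIC)
    if cam=='top': cr=np.clip(cr*1.4,0,255).astype('uint8')
    segs=[]
    for z in (0,.009):
        for s in (-1,1):
            y=s*(.049 if z==0 else .053); segs.append(([-.235,y,.068+z],[-.055,y,.068+z])); segs.append(([-.055,y,.068+z],[.13,y,.0354+z]))
        segs+=[([-.235,-.053,.068+z],[-.235,.053,.068+z]),([.13,-.053,.0354+z],[.13,.053,.0354+z])]
    segs.append(([-.055,-.049,.068],[-.055,.049,.068]))
    for x in(-.211,-.147,-.083):
        for s in(-1,1): segs.append(([x+s*.0155,-.049,.068],[x+s*.0155,.049,.068]))
    for i,(a,b) in enumerate(segs+extra):
        q=(proj(cam,ch([a,b],p))-[x0,y0]+.5)*k
        cv2.line(cr,*[tuple(int(v) for v in w) for w in q],[(0,0,255),(255,0,255)][.009<1 and i>=6] if i<12 else (255,160,0),1)
    cv2.imwrite(f'pics/{out}.png',cr)
E
python3 - <<'E'
from h import *
p=[0.6008147,-0.01305885,1.64842176]
overlay('top','top0','o1',(280,185,485,270),3.9,p)
overlay('scene','scene0','o2',(215,220,385,375),3.7,p)
E
```

```text
(no output)
```

View pics/o1.png

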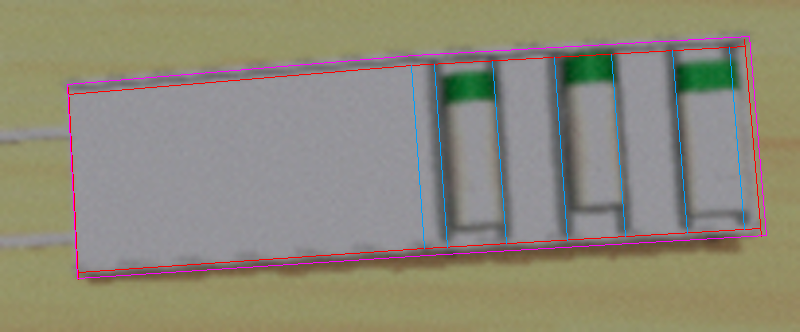

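View pics/o2.png

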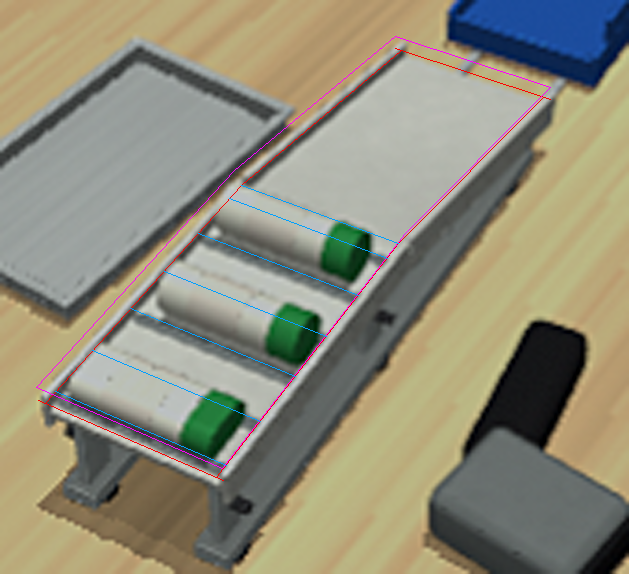

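```bash
cat >> h.py <<'E'
P0=[0.6012,-0.0130,1.649]
def toch(W,p=P0):
    W=np.atleast_2d(W); c,s=np.cos(p[2]),np.sin(p[2]); d=W[:,:2]-p[:2]
    return np.c_[d[:,0]*c+d[:,1]*s,-d[:,0]*s+d[:,1]*c]
E
python3 - <<'E'
from h import *
t=np.array([[30,72],[38,210]])/2.8+[200,185]
W=unp('top',t,.052); print('wall',W,toch(W))
for n,q,z in [('pump',[135,240],.0),('pumptop',[112,240],.19),('marker',[207,324],.01),('roll',[291,154],.05),('scanner',[414,157],.03)]:
    print(n,unp('top',[q],z).round(3))
tr=unp('top',[[328,275],[423,279],[326,333],[421,338]],.016); print('tray',tr.round(3),tr.mean(0))
o=robot.observe(); T=ch([[.350,0,.10]],P0)[0]; print(T)
yaw=2.91778; d=T-o['tool_pos']; tx=np.array([np.cos(yaw),np.sin(yaw)]);ty=np.array([np.sin(yaw),-np.cos(yaw)])
print('tool shift',d[:2]@tx*1e3,d[:2]@ty*1e3,-d[2]*1e3,'turn',np.degrees(yaw-1.649))
im=cv2.imread('pics/scene0.png'); cv2.imwrite('pics/c3.png',cv2.resize(im[0:90,230:320],None,fx=6,fy=6,interpolation=cv2.INTER_CUBIC))
E
```

```text
wall [[0.62974428 0.30269022 0.052     ]
 [0.52541619 0.29272613 0.052     ]] [[ 0.31249536 -0.05312002]
 [ 0.31071226  0.05166764]]
pump [[0.568 0.482 0.   ]]
pumptop [[0.553 0.457 0.19 ]]
marker [[0.388 0.311 0.01 ]]
roll [[0.755 0.135 0.05 ]]
scanner [[ 0.759 -0.131  0.03 ]]
tray [[ 0.5    0.051  0.016]
 [ 0.495 -0.154  0.016]
 [ 0.375  0.053  0.016]
 [ 0.368 -0.15   0.016]] [ 0.43453027 -0.04995148  0.016     ]
[0.57385661 0.33593028 0.1       ]
tool shift -485.01376700833276 -70.10554802061317 91.72734674014815 turn 72.69573913060859
```

View pics/c3.png

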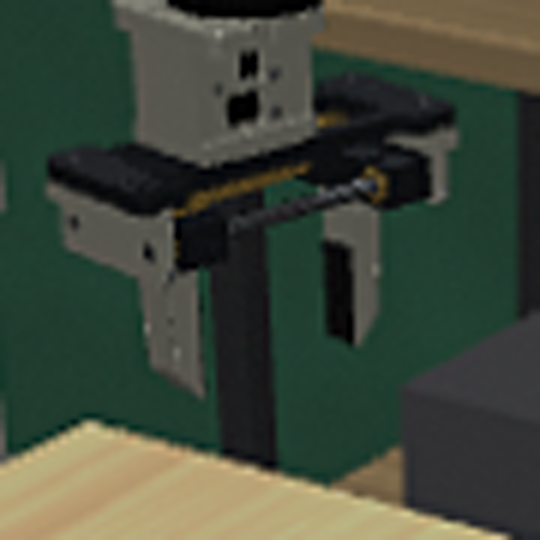

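The fingers taper to about 12 mm at the tips. The catch wall is about 72 mm out, at chute x 0.311. I'll close the gripper and go to a point downhill of the tray.

```bash
python3 -m pendant '[[[-485,-70,-15],72.7],[[-485,-70,-15],72.7],[[-485,-70,-15],72.7],[[-485,-70,-15],72.7],[[-485,-70,-15],72.7],[[-485,-70,-15],72.7],[[-485,-70,-15],72.7],[[-485,-70,-15],72.7],[[-485,-70,-15],72.7],[[-485,-70,-15],72.7]]' 0 20
cat > st.py <<'E'
from h import *
o=robot.observe(); print(round(o['time'],2),'chute',(toch(o['tool_pos'])*1e3).round(1),'z',round(o['tool_pos'][2]*1e3,1),'yaw err deg',np.degrees(o['tool_rot'][2]-P0[2]).round(2),'F',o['contact_force'].round(1),'open',round(o['opening'],4))
E
python3 st.py
```

```text
time: 1.38
tool_pos: [0.507, 0.3613, 0.2046]
tool_rot: [3.141, -0.0, 1.661]
contact_force: [-0.0, 1.2, -0.1]
opening: 0.0299
1.38 chute [[380.5  64.7]] z 204.6 yaw err deg 0.71 F [-0.   1.2 -0.1] open 0.0299
```

```bash
python3 -m pendant '[[[-35,40,0],0.7],[[-35,64,20],0.7],[[-35,64,60],0.7],[[-35,64,100],0.7],[[-35,64,140],0.7],[[-35,64,178],0.7],[[-35,64,178],0.7]]' && python3 st.py
```

```text
time: 1.97
tool_pos: [0.5686, 0.3297, 0.0179]
tool_rot: [-3.127, 0.005, 1.649]
contact_force: [-0.9, -0.5, -0.9]
opening: 0.0002
1.97 chute [[344.2   5.7]] z 17.9 yaw err deg -0.0 F [-0.9 -0.5 -0.9] open 0.0002
```

```bash
python3 -m pendant '[[[-15,4,0],0],[[-30,4,0],0],[[-42,4,0],0],[[-54,4,0],0],[[-66,4,0],0],[[-76,4,0],0],[[-84,4,0],0],[[-90,4,0],0],[[-90,4,0],0]]' && python3 st.py
```

```text
time: 2.72
tool_pos: [0.5799, 0.239, 0.0185]
tool_rot: [-3.127, 0.005, 1.648]
contact_force: [1.6, 0.3, 0.4]
opening: 0.0003
2.72 chute [[252.9   1.5]] z 18.5 yaw err deg -0.08 F [1.6 0.3 0.4] open 0.0003
```

```bash
python3 -m pendant '[[[-2,0,0],0],[[-4,0,0],0],[[-6,0,0],0],[[-6,0,0],0]]' && python3 st.py; python3 -c "
from h import *
snap('top','top1'); overlay('top','top1','o3',(200,185,485,270),2.8,P0,[([.239,-.053,.052],[.239,.053,.052])])"
```

```text
time: 3.05
tool_pos: [0.5803, 0.233, 0.0185]
tool_rot: [-3.127, 0.005, 1.648]
contact_force: [0.1, -0.7, 0.9]
opening: 0.0006
3.05 chute [[246.9   1.6]] z 18.5 yaw err deg -0.06 F [ 0.1 -0.7  0.9] open 0.0006
```

View pics/o3.png

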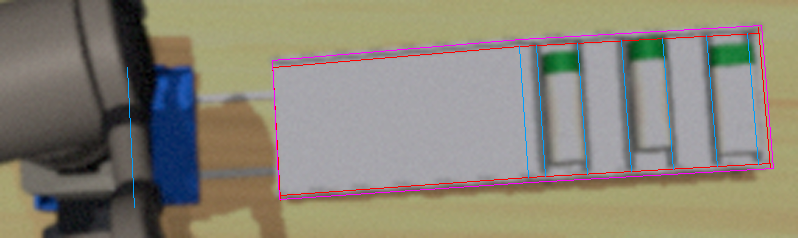

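```bash
python3 -c "
from h import *
im=snap('scene','scene1')[:,:,::-1]; cv2.imwrite('pics/c4.png',cv2.resize(im[100:320,260:460],None,fx=2.7,fy=2.7,interpolation=cv2.INTER_CUBIC))
print(robot.observe()['qpos'])"
```

```text
[ 0.26095671  0.70169468  1.4188763  -0.00262866  1.03605411  0.18518315]
```

View pics/c4.png

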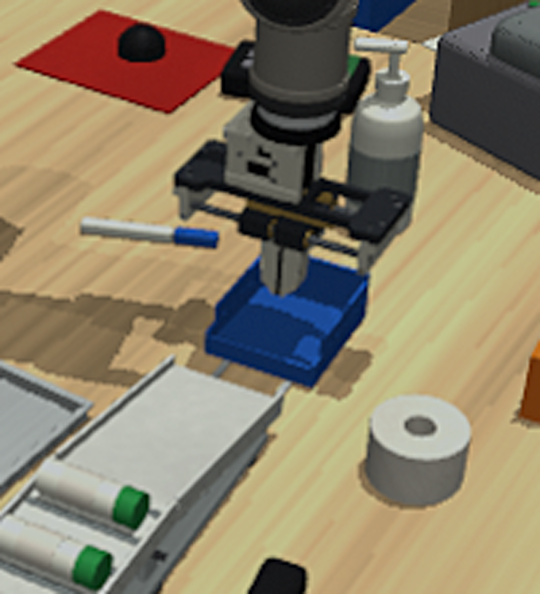

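```bash
python3 -c "
from h import *
o=robot.observe(); q=proj('scene',[o['tool_pos']]); print(q,(q-[260,100])*2.7, proj('top',[o['tool_pos']]))
print((proj('scene',ch([[.311,-.053,.052],[.311,.053,.052],[.19,-.053,.024],[.19,.053,.024]],P0))-[260,100])*2.7)
snap('wrist','w1')"
```

```text
[[362.88192859 218.26270755]] [[277.78120719 319.3093104 ]] [[244.8673464  235.98624759]]
[[364.24815522 269.67749183]
 [258.40718811 238.93827122]
 [307.69631145 366.73410187]
 [198.22987904 331.50024303]]
```

View pics/w1.png

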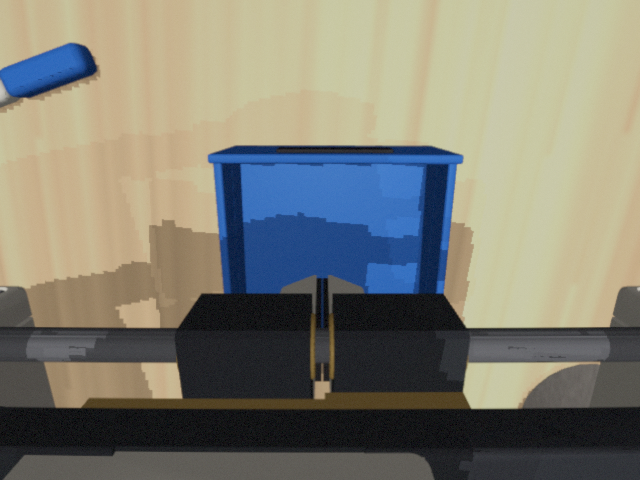

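```bash
python3 -c "
from h import *
for z in (.052,): 
  W=unp('wrist',[[212,155],[460,155],[280,150],[390,150]],z); print(W,toch(W)*1e3)
c,f,R,t=cal('wrist');print(-R.T@t, R[2])
im=snap('top','top2')[:,:,::-1];
print(robot.observe()['tool_pos'], robot.observe()['tool_rot'])
"
sleep 0; python3 st.py
```

```text
[[0.53032693 0.29299455 0.052     ]
 [0.63263414 0.30105889 0.052     ]
 [0.55848608 0.29720694 0.052     ]
 [0.60363359 0.30075734 0.052     ]] [[310.596214    46.75094535]
 [310.64325456 -55.87359535]
 [312.59582017  18.34877385]
 [312.60826191 -26.93812865]]
[0.57691081 0.3126584  0.21213601] [ 0.00905393 -0.29583938 -0.95519479]
[0.58029777 0.23326192 0.01850722] [-3.12727601  0.00496986  1.64805121]
3.25 chute [[247.1   1.6]] z 18.5 yaw err deg -0.05 F [0.5 0.  0.3] open 0.0005
```

The top and wrist cameras agree that the tray has not moved (wall at about 0.311) and that the fingertips are inside it. I'll lift out and go in again in shorter steps, checking each one.

```bash
python3 -m pendant '[[[0,0,-30],0],[[0,0,-65],0],[[0,0,-75],0],[[0,0,-75],0]]' && python3 st.py; python3 -m pendant '[[[40,0,0],0],[[80,0,0],0],[[105,0,0],0],[[105,0,0],0],[[105,0,0],0]]' && python3 st.py;  python3 -c "
from h import *
snap('wrist','w2');im=snap('scene','scene2')[:,:,::-1]; cv2.imwrite('pics/c5.png',cv2.resize(im[100:320,260:460],None,fx=2.7,fy=2.7,interpolation=cv2.INTER_CUBIC))"
```

```text
time: 3.58
tool_pos: [0.5836, 0.2346, 0.0973]
tool_rot: [-3.134, 0.004, 1.648]
contact_force: [0.8, -0.2, -0.3]
opening: 0.0007
3.58 chute [[248.2  -1.8]] z 97.3 yaw err deg -0.04 F [ 0.8 -0.2 -0.3] open 0.0007
time: 4.0
tool_pos: [0.5741, 0.3403, 0.0949]
tool_rot: [-3.132, 0.005, 1.651]
contact_force: [0.3, -0.3, -0.4]
opening: 0.0006
4.0 chute [[354.3  -0.6]] z 94.9 yaw err deg 0.12 F [ 0.3 -0.3 -0.4] open 0.0006
```

View pics/c5.png

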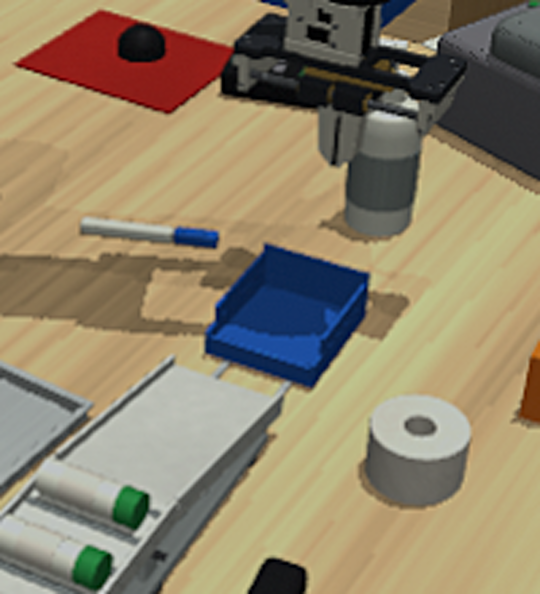

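View pics/w2.png

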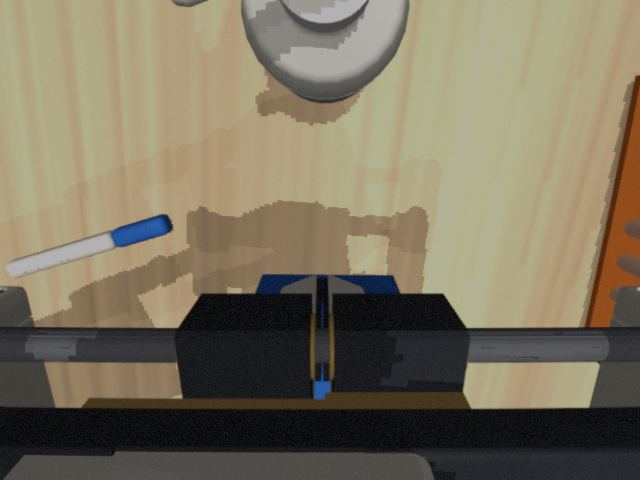

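```bash
python3 -m pendant '[[[0,0,30],0],[[0,0,60],0],[[0,0,68],0],[[0,0,68],0],[[0,0,68],0]]' && python3 st.py; python3 -m pendant '[[[-10,0,0],0],[[-20,0,0],0],[[-25,0,0],0],[[-25,0,0],0]]' && python3 st.py;  python3 -c "
from h import *
snap('wrist','w3');im=snap('scene','scene3')[:,:,::-1]; cv2.imwrite('pics/c6.png',cv2.resize(im[100:320,260:460],None,fx=2.7,fy=2.7,interpolation=cv2.INTER_CUBIC))"
```

```text
time: 4.52
tool_pos: [0.5749, 0.3372, 0.028]
tool_rot: [-3.132, 0.005, 1.647]
contact_force: [0.1, 0.5, -0.1]
opening: 0.0007
4.52 chute [[351.2  -1.1]] z 28.0 yaw err deg -0.11 F [ 0.1  0.5 -0.1] open 0.0007
time: 4.85
tool_pos: [0.5777, 0.3106, 0.0294]
tool_rot: [-3.134, 0.005, 1.645]
contact_force: [0.3, 0.5, -0.7]
opening: 0.0005
4.85 chute [[324.4  -1.9]] z 29.4 yaw err deg -0.22 F [ 0.3  0.5 -0.7] open 0.0005
```

View pics/c6.png

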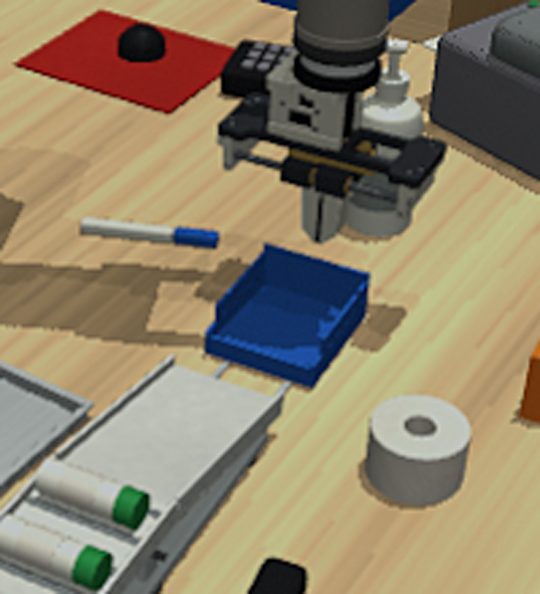

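View pics/w3.png

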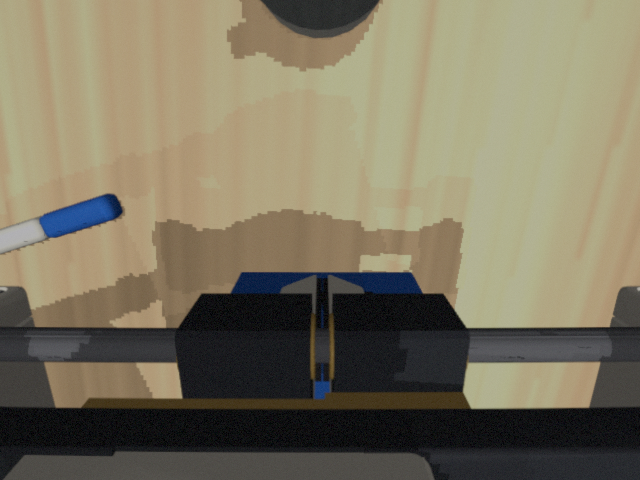

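```bash
python3 -c "
from h import *
W=unp('wrist',[[240,273],[320,273],[415,273]],.052); print(toch(W)*1e3)
o=robot.observe();print((proj('scene',[o['tool_pos']])-[260,100])*2.7, proj('wrist',[o['tool_pos']]))"
python3 -m pendant '[[[-5,0,0],0],[[-10,0,0],0],[[-10,0,0],0]]' && python3 st.py
python3 -m pendant '[[[-5,0,0],0],[[-10,0,0],0],[[-10,0,0],0]]' && python3 st.py
 python3 -c "
from h import *
snap('wrist','w4');im=snap('scene','scene4')[:,:,::-1]; cv2.imwrite('pics/c7.png',cv2.resize(im[100:320,260:460],None,fx=2.7,fy=2.7,interpolation=cv2.INTER_CUBIC))"
```

```text
[[331.83892541  38.01734524]
 [331.87228205  -0.79123445]
 [331.86820114 -46.69872748]]
[[316.91534437 267.32627467]] [[321.87922041 266.67491276]]
time: 5.2
tool_pos: [0.5781, 0.301, 0.029]
tool_rot: [-3.133, 0.005, 1.646]
contact_force: [-0.2, 0.3, -0.2]
opening: 0.0003
5.2 chute [[314.8  -1.5]] z 29.0 yaw err deg -0.19 F [-0.2  0.3 -0.2] open 0.0003
time: 5.45
tool_pos: [0.579, 0.2899, 0.029]
tool_rot: [-3.133, 0.005, 1.645]
contact_force: [-0.2, -0.6, 0.4]
opening: 0.0006
5.45 chute [[303.8  -1.5]] z 29.0 yaw err deg -0.22 F [-0.2 -0.6  0.4] open 0.0006
```

View pics/c7.png

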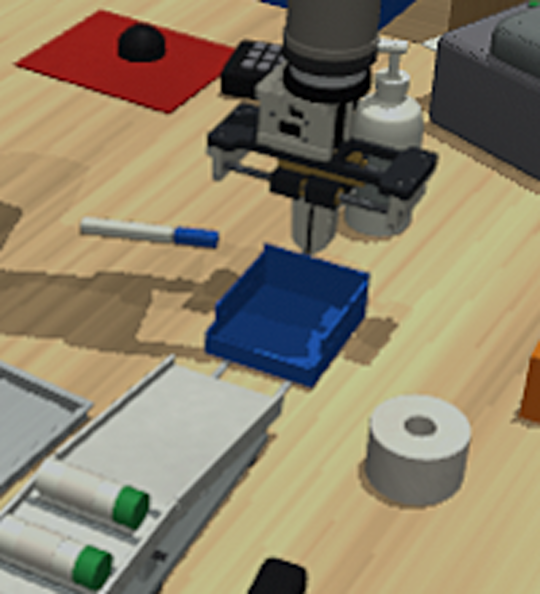

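View pics/w4.png

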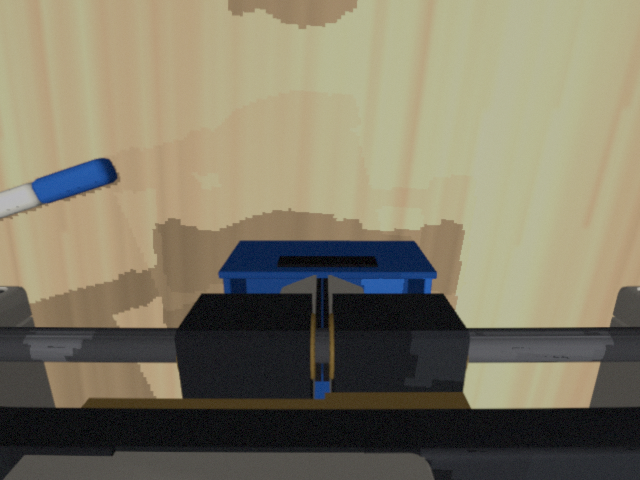

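```bash
python3 -c "
from h import *
im=cv2.imread('pics/w4.png'); cv2.imwrite('pics/c8.png',cv2.resize(im[230:310,260:380],None,fx=6,fy=6,interpolation=cv2.INTER_CUBIC))
W=unp('wrist',[[225,241],[430,241],[221,276],[434,276]],.052); print(toch(W)*1e3)
o=robot.observe();t=o['tool_pos']
for x in (0,9.5,-9.5):
  for d in (0,.02,.035): print(x,d,proj('wrist',ch([[toch(t)[0,0]+x/1e3,toch(t)[0,1],t[2]+d]],P0)).round(1),((proj('scene',ch([[toch(t)[0,0]+x/1e3,toch(t)[0,1],t[2]+d]],P0))-[260,100])*2.7).round())
"
```

```text
[[327.03901854  44.03004566]
 [326.92307957 -52.7023855 ]
 [309.0726907   47.42100681]
 [309.03400507 -56.07906127]]
0 0 [[321.9 266.6]] [[308. 279.]]
0 0.02 [[321.6 282. ]] [[309. 261.]]
0 0.035 [[321.3 295.7]] [[310. 247.]]
9.5 0 [[321.8 250.3]] [[312. 273.]]
9.5 0.02 [[321.5 264.2]] [[313. 256.]]
9.5 0.035 [[321.2 276.6]] [[314. 242.]]
-9.5 0 [[322.  282.6]] [[303. 284.]]
-9.5 0.02 [[321.7 299.3]] [[305. 266.]]
-9.5 0.035 [[321.4 314.1]] [[306. 252.]]
```

View pics/c8.png

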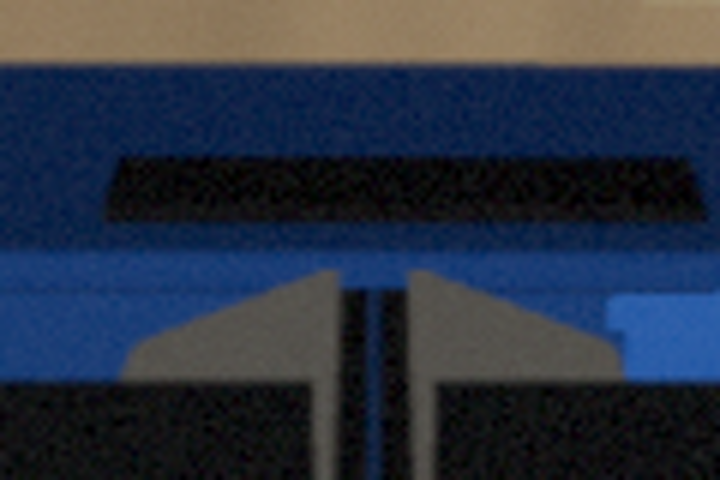

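The wrist and scene pictures agree that the real fingertips sit roughly 30–35 mm above the reported TCP. That is why the fingers passed over the 52 mm wall. I'll back off and probe the bench gently to measure the offset.

```bash
python3 -m pendant '[[[30,0,0],0],[[48,0,0],0],[[48,0,0],0],[[48,0,10],0],[[48,0,18],0],[[48,0,22],0],[[48,0,22],0]]' && python3 st.py
python3 -c "
from h import *
snap('wrist','w5');im=snap('scene','scene5')[:,:,::-1]; cv2.imwrite('pics/c9.png',cv2.resize(im[130:260,300:430],None,fx=4.2,fy=4.2,interpolation=cv2.INTER_CUBIC))
print((proj('scene',[robot.observe()['tool_pos']])-[300,130])*4.2)"
```

```text
time: 6.13
tool_pos: [0.5742, 0.3371, 0.0048]
tool_rot: [-3.13, 0.006, 1.644]
contact_force: [-0.1, 0.5, 0.3]
opening: 0.0004
6.13 chute [[351.1  -0.4]] z 4.8 yaw err deg -0.27 F [-0.1  0.5  0.3] open 0.0004
[[339.66284861 299.22117995]]
```

View pics/c9.png

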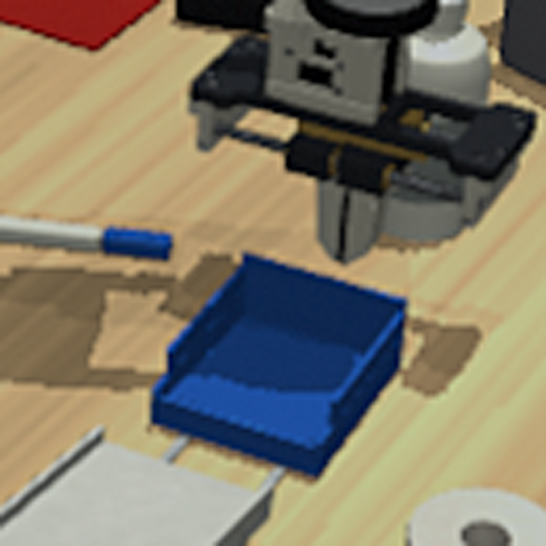

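```bash
python3 -m pendant '[[[0,0,5],0],[[0,0,10],0],[[0,0,10],0]]' && python3 st.py
```

```text
time: 6.48
tool_pos: [0.5745, 0.3371, -0.0048]
tool_rot: [-3.131, 0.006, 1.644]
contact_force: [-0.9, 0.2, -0.3]
opening: 0.0007
6.48 chute [[351.1  -0.7]] z -4.8 yaw err deg -0.28 F [-0.9  0.2 -0.3] open 0.0007
```

```bash
python3 -c "
from h import *
for d in (0,.02,.025,.03,.035,.04):
  o=robot.observe()['tool_pos']+[0,0,d]
  print(d,((proj('scene',[o])-[300,130])*4.2).round(), proj('wrist',[o+[0,.0095,0]]).round(1), proj('wrist',[o+[0,.0,0]]).round(1))
im=cv2.imread('pics/w5.png'); cv2.imwrite('pics/c10.png',cv2.resize(im[230:310,260:380],None,fx=6,fy=6,interpolation=cv2.INTER_CUBIC))
"
```

```text
0 [[337. 314.]] [[323.2 250.3]] [[321.9 266.7]]
0.02 [[339. 287.]] [[322.9 264.3]] [[321.5 282. ]]
0.025 [[340. 281.]] [[322.8 268.2]] [[321.4 286.4]]
0.03 [[340. 274.]] [[322.7 272.4]] [[321.2 291. ]]
0.035 [[341. 267.]] [[322.6 276.8]] [[321.1 295.8]]
0.04 [[341. 260.]] [[322.5 281.4]] [[320.9 300.9]]
```

View pics/c10.png

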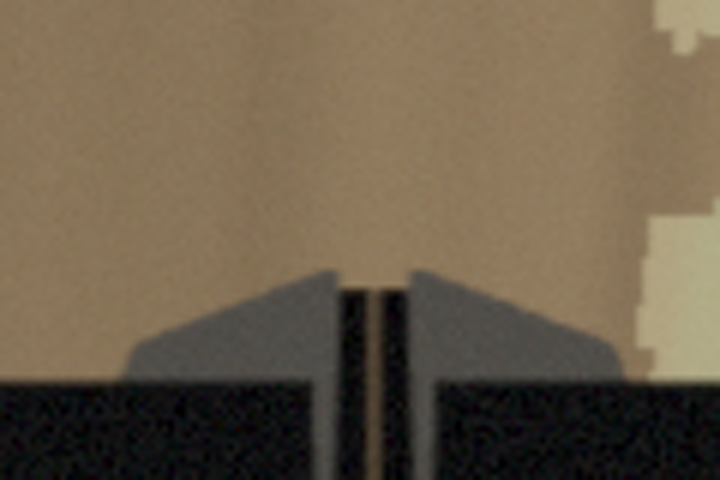

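```bash
python3 -m pendant '[[[0,0,6],0],[[0,0,12],0],[[0,0,16],0],[[0,0,16],0]]' && python3 st.py && python3 -m pendant '[[[0,0,2],0],[[0,0,4],0],[[0,0,4],0]]' && python3 st.py
```

```text
time: 6.82
tool_pos: [0.5735, 0.3366, -0.0223]
tool_rot: [-3.128, 0.007, 1.644]
contact_force: [-0.6, -0.7, 0.4]
opening: 0.0004
6.82 chute [[3.507e+02 3.000e-01]] z -22.3 yaw err deg -0.28 F [-0.6 -0.7  0.4] open 0.0004
time: 7.07
tool_pos: [0.5731, 0.3365, -0.0268]
tool_rot: [-3.128, 0.007, 1.644]
contact_force: [-0.4, 0.1, 0.2]
opening: 0.0007
7.07 chute [[350.6   0.7]] z -26.8 yaw err deg -0.28 F [-0.4  0.1  0.2] open 0.0007
```

```bash
python3 -m pendant '[[[0,0,2],0],[[0,0,2],0]]' && python3 st.py && python3 -m pendant '[[[0,0,2],0],[[0,0,2],0]]' && python3 st.py&& python3 -m pendant '[[[0,0,2],0],[[0,0,2],0]]' && python3 st.py
```

```text
time: 7.23
tool_pos: [0.5729, 0.3364, -0.0291]
tool_rot: [-3.127, 0.007, 1.644]
contact_force: [-0.4, -0.2, -0.1]
opening: 0.0005
7.23 chute [[350.6   0.9]] z -29.1 yaw err deg -0.28 F [-0.4 -0.2 -0.1] open 0.0005
time: 7.4
tool_pos: [0.5728, 0.3364, -0.0314]
tool_rot: [-3.127, 0.007, 1.644]
contact_force: [-0.3, 0.1, 1.1]
opening: 0.0005
7.4 chute [[350.5   1. ]] z -31.4 yaw err deg -0.28 F [-0.3  0.1  1.1] open 0.0005
time: 7.57
tool_pos: [0.5725, 0.3362, -0.0338]
tool_rot: [-3.127, 0.007, 1.644]
contact_force: [0.4, 0.2, 0.6]
opening: 0.0004
7.57 chute [[350.4   1.3]] z -33.8 yaw err deg -0.28 F [0.4 0.2 0.6] open 0.0004
```

```bash
python3 -m pendant '[[[0,0,2],0],[[0,0,2],0]]' && python3 st.py && python3 -m pendant '[[[0,0,2],0],[[0,0,2],0]]' && python3 st.py; python3 -c "
from h import *
snap('wrist','w6');im=snap('scene','scene6')[:,:,::-1]; cv2.imwrite('pics/c11.png',cv2.resize(im[130:260,300:430],None,fx=4.2,fy=4.2,interpolation=cv2.INTER_CUBIC))
print((proj('scene',[robot.observe()['tool_pos']])-[300,130])*4.2)"
```

```text
time: 7.73
tool_pos: [0.5728, 0.3364, -0.0347]
tool_rot: [-3.127, 0.007, 1.644]
contact_force: [-2.5, -0.8, 7.9]
opening: 0.0003
7.73 chute [[350.5   1. ]] z -34.7 yaw err deg -0.27 F [-2.5 -0.8  7.9] open 0.0003
time: 7.9
tool_pos: [0.5728, 0.3364, -0.0347]
tool_rot: [-3.128, 0.007, 1.644]
contact_force: [-4.8, -2.0, 12.2]
opening: 0.0003
7.9 chute [[350.5   1. ]] z -34.7 yaw err deg -0.27 F [-4.8 -2.  12.2] open 0.0003
[[330.88413179 353.25450495]]
```

View pics/c11.png

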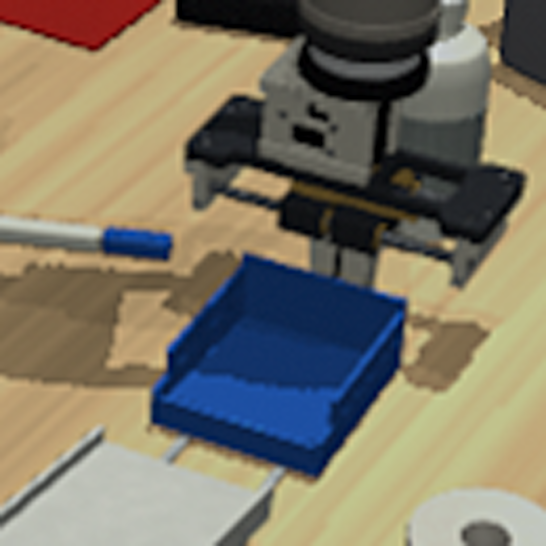

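Bench contact comes at reported z −34.5 mm, so real tip height = reported z + 34.5 mm. The finger's x edge in the wrist picture fits within 1 mm, so this is a pure z offset. I'll raise to a 25 mm tip height and push the tray.

```bash
sed -i "s/'z',round(o\['tool_pos'\]\[2\]\*1e3,1)/'tipz',round(o['tool_pos'][2]*1e3+34.5,1)/" st.py
python3 -m pendant '[[[0,0,-15],0],[[0,0,-27],0],[[0,0,-27],0],[[-15,0,-27],0],[[-30,0,-27],0],[[-40,0,-27],0],[[-50,0,-27],0],[[-60,0,-27],0],[[-60,0,-27],0]]' && python3 st.py; python3 -c "
from h import *
im=snap('wrist','w7')"
```

```text
time: 8.75
tool_pos: [0.5777, 0.274, -0.0078]
tool_rot: [-3.127, 0.008, 1.642]
contact_force: [0.3, -0.1, -0.0]
opening: 0.0003
8.75 chute [[287.9   1.1]] tipz 26.7 yaw err deg -0.39 F [ 0.3 -0.1 -0. ] open 0.0003
```

View pics/w7.png

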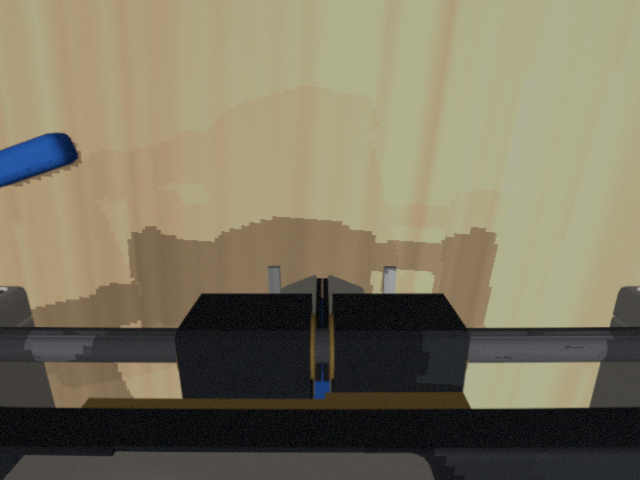

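Now the tray is moving: its rails stick out behind it at columns 275 and 390. I'll keep pushing until it stops.

```bash
python3 -m pendant '[[[-10,0,0],0],[[-20,0,0],0],[[-30,0,0],0],[[-36,0,0],0],[[-36,0,0],0]]' && python3 st.py; python3 -m pendant '[[[-3,0,0],0],[[-4,0,0],0],[[-4,0,0],0]]' && python3 st.py
```

```text
time: 9.22
tool_pos: [0.5804, 0.2373, -0.0073]
tool_rot: [-3.127, 0.008, 1.641]
contact_force: [-0.7, 0.6, -0.1]
opening: 0.0005
9.22 chute [[251.2   1.1]] tipz 27.2 yaw err deg -0.45 F [-0.7  0.6 -0.1] open 0.0005
time: 9.47
tool_pos: [0.5807, 0.2334, -0.0073]
tool_rot: [-3.127, 0.008, 1.641]
contact_force: [0.1, 2.2, -0.5]
opening: 0.0
9.47 chute [[247.3   1.2]] tipz 27.2 yaw err deg -0.45 F [ 0.1  2.2 -0.5] open 0.0
```

```bash
python3 -m pendant '[[[-3,0,0],0],[[-4,0,0],0],[[-4,0,0],0]]' && python3 st.py;python3 -m pendant '[[[-3,0,0],0],[[-4,0,0],0],[[-4,0,0],0]]' && python3 st.py
```

```text
time: 9.72
tool_pos: [0.5807, 0.2334, -0.0072]
tool_rot: [-3.128, 0.003, 1.642]
contact_force: [-0.9, 15.5, -2.4]
opening: 0.0008
9.72 chute [[247.3   1.2]] tipz 27.3 yaw err deg -0.42 F [-0.9 15.5 -2.4] open 0.0008
time: 9.97
tool_pos: [0.5808, 0.2338, -0.0071]
tool_rot: [-3.13, -0.002, 1.643]
contact_force: [0.6, 16.1, -1.9]
opening: 0.0005
9.97 chute [[247.6   1.1]] tipz 27.4 yaw err deg -0.37 F [ 0.6 16.1 -1.9] open 0.0005
```

The tray hit its hard stop: 16 N at tool x 247.3, where 248.5 was expected, so my chute frame is about 1.2 mm off along x. I'll correct it, retract, and look at the deck from above.

```bash
sed -i 's/^P0=.*/P0=[0.6013,-0.0142,1.649]/' h.py
python3 -m pendant '[[[6,0,0],0],[[12,0,0],0],[[12,0,-40],0],[[12,0,-80],0],[[12,0,-105],0],[[-28,0,-115],0],[[-68,0,-115],0],[[-108,0,-115],0],[[-148,0,-115],0],[[-188,0,-115],0]]' 0.33 20 && python3 st.py
python3 -m pendant '[[[-40,0,0],0],[[-80,0,0],0],[[-120,0,0],0],[[-160,0,0],0],[[-190,0,0],0],[[-210,0,0],0],[[-210,0,0],0],[[-210,0,0],0]]' && python3 st.py
 python3 -c "
from h import *
im=snap('wrist','w8'); snap('top','top3')"
```

```text
time: 10.8
tool_pos: [0.5954, 0.0441, 0.1077]
tool_rot: [-3.13, -0.001, 1.643]
contact_force: [1.3, -0.1, 0.0]
opening: 0.0304
10.8 chute [[58.6  1.3]] tipz 142.2 yaw err deg -0.34 F [ 1.3 -0.1  0. ] open 0.0304
time: 11.47
tool_pos: [0.6102, -0.1665, 0.1071]
tool_rot: [-3.129, -0.001, 1.641]
contact_force: [0.7, -0.8, 0.8]
opening: 0.0299
11.47 chute [[-152.5    3. ]] tipz 141.6 yaw err deg -0.47 F [ 0.7 -0.8  0.8] open 0.0299
```

View pics/w8.png

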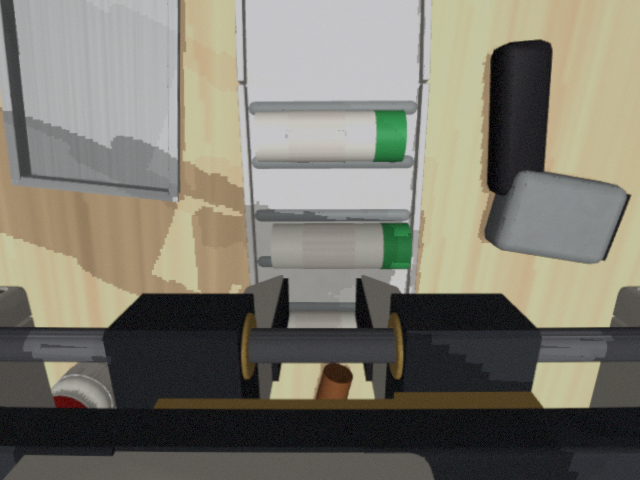

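View pics/top3.png

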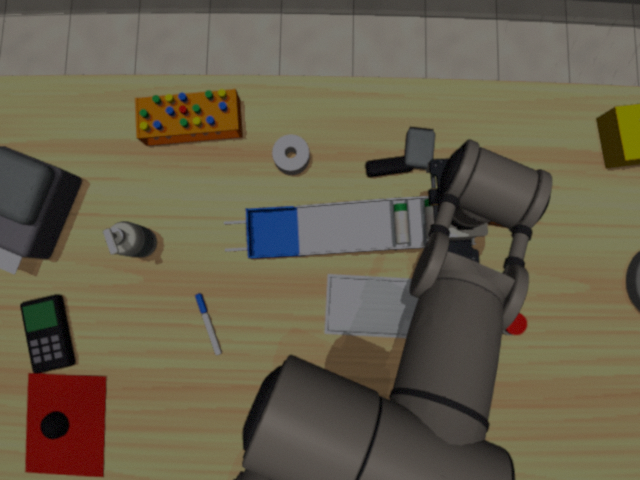

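The top picture shows the blue tray home against the chute foot at (247–298, 207–258). The wrist picture shows two tubes, at rows 137 and 246, with ribs at rows 107, 162 and 215. I'll check the chute frame with these.

```bash
python3 -c "
from h import *
print('ribs',(toch(unp('wrist',[[330,107],[330,162],[330,215]],.0695))*1e3).round(1),'expect -67.5,-98.5,-131.5')
print('tubes ends y',(toch(unp('wrist',[[253,137],[407,137],[270,246],[412,246]],.082))*1e3).round(1))
print('cheek tops',(toch(unp('wrist',[[245,110],[421,110],[250,200],[415,200]],.077))*1e3).round(1), 'crest notch',(toch(unp('wrist',[[240,82],[424,82]],.077))*1e3).round(1))
print('foot x', )
"
```

```text
ribs [[ -66.6   -2. ]
 [ -98.1   -2. ]
 [-131.    -2. ]] expect -67.5,-98.5,-131.5
tubes ends y [[ -82.6   41.3]
 [ -83.1  -44.8]
 [-147.1   34.6]
 [-147.3  -51.6]]
cheek tops [[ -68.1   45.9]
 [ -68.6  -52.8]
 [-119.7   46.1]
 [-119.9  -52.7]] crest notch [[-53.3  47.8]
 [-53.9 -53.5]]
foot x
```

```bash
sed -i 's/^P0=.*/P0=[0.6046,-0.0140,1.649]/' h.py
python3 -m pendant '[[[37,6,0],-0.5],[[37,6,0],-0.5],[[37,6,30],-0.5],[[37,6,35],-0.5],[[37,6,35],-0.5]]' && python3 st.py
```

```text
time: 11.98
tool_pos: [0.6114, -0.125, 0.0703]
tool_rot: [-3.124, -0.004, 1.654]
contact_force: [-0.3, -0.4, -0.0]
opening: 0.0305
11.98 chute [[-111.2    1.9]] tipz 104.8 yaw err deg 0.3 F [-0.3 -0.4 -0. ] open 0.0305
```

```bash
python3 -m pendant '[[[-4,0,0],0],[[-4,0,15],0],[[-4,0,29],0],[[-4,0,29],0],[[-4,0,29],0]]' && python3 st.py; python3 -c "
from h import *
im=snap('wrist','w9')"
```

```text
time: 12.4
tool_pos: [0.6113, -0.1291, 0.0418]
tool_rot: [-3.124, -0.004, 1.654]
contact_force: [-0.6, 0.5, -0.7]
opening: 0.0305
12.4 chute [[-115.3    2.3]] tipz 76.3 yaw err deg 0.29 F [-0.6  0.5 -0.7] open 0.0305
```

View pics/w9.png

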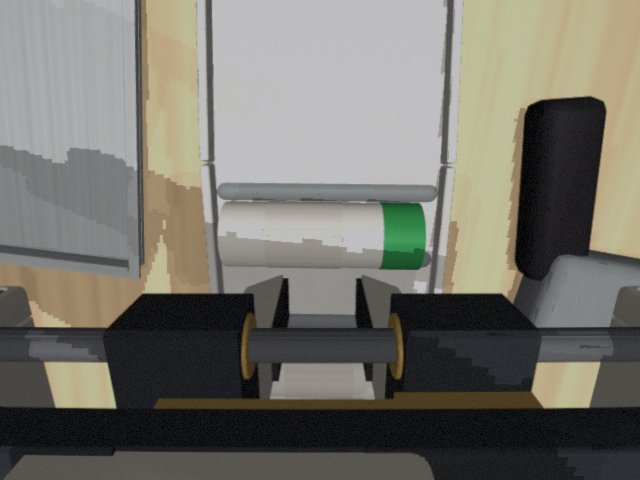

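The fingers sit behind the first tube (row 235). I'll push it gently over the crest.

```bash
python3 -m pendant '[[[6,0,0],0],[[12,0,0],0],[[19,0,0],0],[[26,0,0],0],[[33,0,0],0],[[40,0,0],0],[[47,0,0],0],[[52,0,0],0],[[40,0,0],0],[[40,0,0],0]]' && python3 st.py; python3 -c "
from h import *
im=snap('wrist','w10');im=snap('scene','scene10')[:,:,::-1]; cv2.imwrite('pics/c12.png',cv2.resize(im[180:375,190:410],None,fx=2.7,fy=2.7))"
```

```text
time: 13.28
tool_pos: [0.6088, -0.0907, 0.0427]
tool_rot: [-3.125, -0.003, 1.654]
contact_force: [-0.2, -0.0, -0.5]
opening: 0.0303
13.28 chute [[-76.8   1.8]] tipz 77.2 yaw err deg 0.31 F [-0.2 -0.  -0.5] open 0.0303
```

View pics/w10.png

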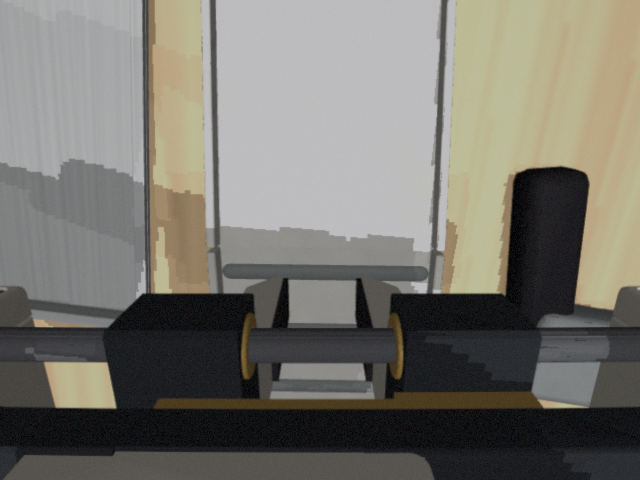

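View pics/c12.png

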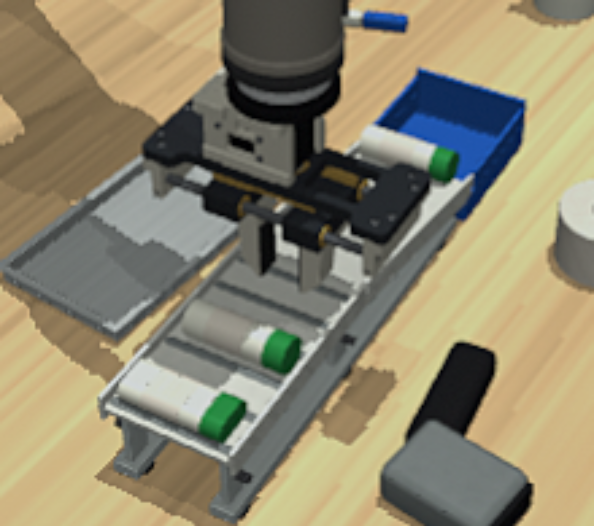

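```bash
python3 -m pendant '[[[0,0,-35],0],[[-20,0,-50],0],[[-60,0,-50],0],[[-101,0,-50],0],[[-101,0,-50],0],[[-101,0,-50],0]]' && python3 st.py; python3 -c "
from h import *
im=snap('wrist','w11');im=snap('scene','scene11')[:,:,::-1]; cv2.imwrite('pics/c13.png',cv2.resize(im[150:375,190:410],None,fx=2.5,fy=2.5))"
```

```text
time: 13.88
tool_pos: [0.6173, -0.1933, 0.0917]
tool_rot: [-3.125, -0.004, 1.649]
contact_force: [-0.7, 0.8, 0.5]
opening: 0.0304
13.88 chute [[-179.7    1.4]] tipz 126.2 yaw err deg -0.0 F [-0.7  0.8  0.5] open 0.0304
```

View pics/c13.png

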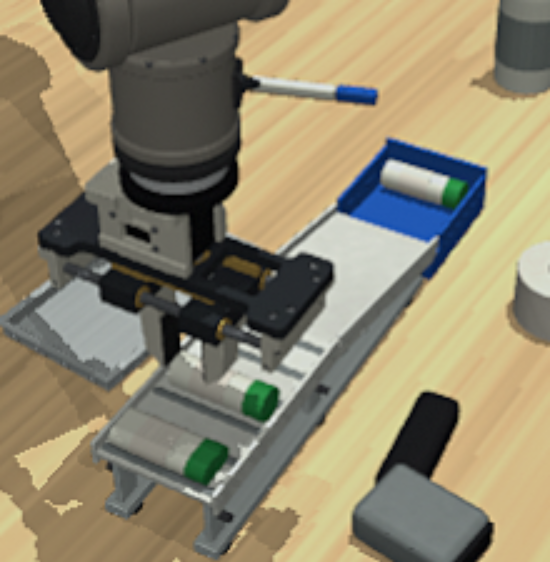

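View pics/w11.png

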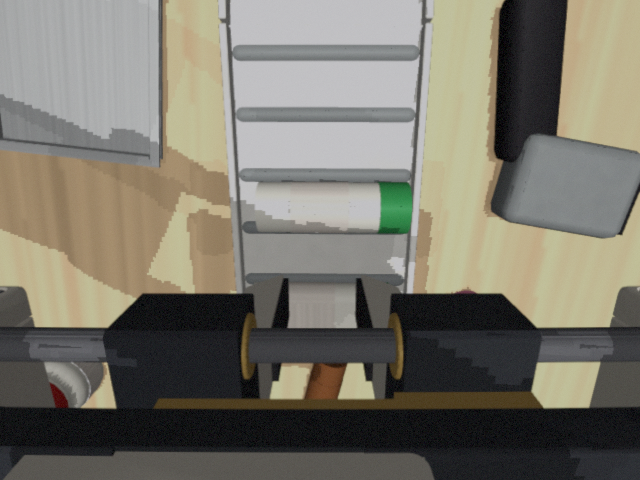

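The first tube is in the catch tray. Now the second.

```bash
python3 -m pendant '[[[1,5,15],0],[[1,5,35],0],[[1,5,50],0],[[1,5,50],0],[[1,5,50],0]]' && python3 st.py; python3 -m pendant '[[[6,0,0],0],[[14,0,0],0],[[22,0,0],0],[[30,0,0],0],[[38,0,0],0],[[46,0,0],0],[[54,0,0],0],[[61,0,0],0],[[68,0,0],0],[[75,0,0],0]]' && python3 st.py
```

```text
time: 14.4
tool_pos: [0.6208, -0.1872, 0.0402]
tool_rot: [-3.122, -0.006, 1.654]
contact_force: [0.3, -0.9, -0.6]
opening: 0.0304
14.4 chute [[-174.    -2.6]] tipz 74.7 yaw err deg 0.28 F [ 0.3 -0.9 -0.6] open 0.0304
time: 15.23
tool_pos: [0.6145, -0.1118, 0.0406]
tool_rot: [-3.122, -0.006, 1.654]
contact_force: [-0.8, -1.0, 1.1]
opening: 0.0306
15.23 chute [[-98.3  -2.2]] tipz 75.1 yaw err deg 0.28 F [-0.8 -1.   1.1] open 0.0306
```

```bash
python3 -c "
from h import *
im=snap('wrist','w12')"
```

```text
(no output)
```

View pics/w12.png

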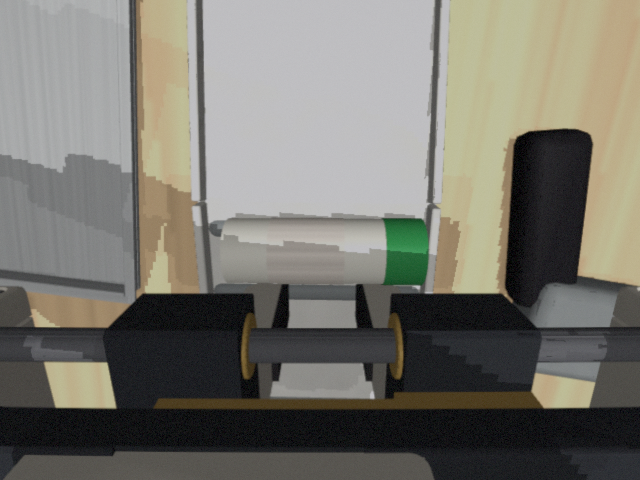

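The tube is straight and stands just before the crest (row 250). I'll finish the push.

```bash
python3 -m pendant '[[[7,0,0],0],[[14,0,0],0],[[21,0,0],0],[[28,0,0],0],[[34,0,0],0],[[20,0,0],0],[[20,0,0],0],[[20,0,0],0]]' && python3 st.py; python3 -m pendant '[[[0,0,-35],0],[[-20,0,-55],0],[[-60,0,-55],0],[[-100,0,-55],0],[[-140,0,-55],0],[[-165,0,-55],0],[[-165,0,-55],0],[[-165,0,-55],0]]' && python3 st.py; python3 -c "
from h import *
im=snap('wrist','w13');im=snap('scene','scene13')[:,:,::-1]; cv2.imwrite('pics/c14.png',cv2.resize(im[150:375,190:410],None,fx=2.5,fy=2.5))"
```

```text
time: 15.95
tool_pos: [0.6128, -0.0913, 0.0407]
tool_rot: [-3.122, -0.006, 1.653]
contact_force: [0.0, 0.5, -0.3]
opening: 0.0303
15.95 chute [[-77.7  -2.1]] tipz 75.2 yaw err deg 0.25 F [ 0.   0.5 -0.3] open 0.0303
time: 16.62
tool_pos: [0.627, -0.2577, 0.0941]
tool_rot: [-3.121, -0.007, 1.65]
contact_force: [0.1, -0.6, -0.8]
opening: 0.0305
16.62 chute [[-244.7   -3.3]] tipz 128.6 yaw err deg 0.06 F [ 0.1 -0.6 -0.8] open 0.0305
```

View pics/c14.png

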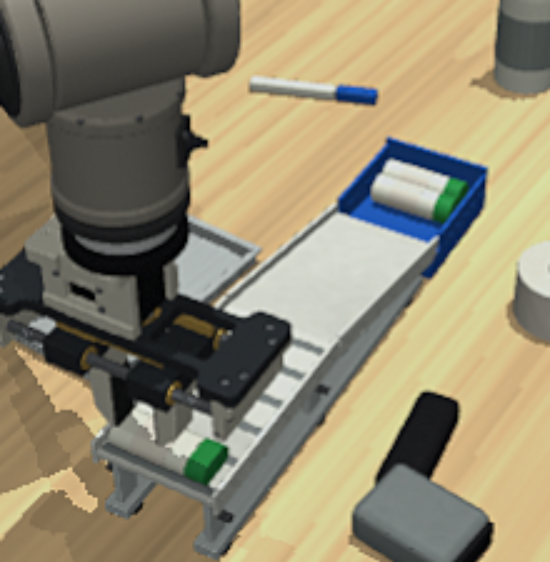

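View pics/w13.png

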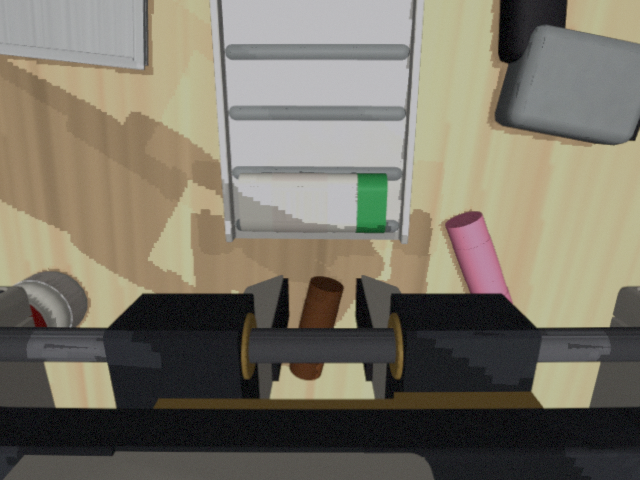

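Both round tubes are in the catch tray. The last tube looks oval; I'll push it onto the slope.

```bash
python3 -m pendant '[[[-5,-6,15],0],[[-5,-6,40],0],[[-5,-6,56],0],[[-5,-6,56],0],[[-5,-6,56],0]]' && python3 st.py; python3 -m pendant '[[[10,0,0],0],[[18,0,0],0],[[26,0,0],0],[[34,0,0],0],[[42,0,0],0],[[50,0,0],0],[[58,0,0],0],[[66,0,0],0],[[74,0,0],0],[[82,0,0],0]]' && python3 st.py;python3 -c "
from h import *
im=snap('wrist','w14')"
```

```text
time: 17.13
tool_pos: [0.6204, -0.2586, 0.0382]
tool_rot: [-3.12, -0.009, 1.655]
contact_force: [-0.2, 0.1, 0.1]
opening: 0.03
17.13 chute [[-245.1    3.4]] tipz 72.7 yaw err deg 0.34 F [-0.2  0.1  0.1] open 0.03
time: 17.97
tool_pos: [0.6133, -0.1761, 0.0388]
tool_rot: [-3.119, -0.009, 1.655]
contact_force: [-0.6, -1.1, 0.4]
opening: 0.0303
17.97 chute [[-162.3    4. ]] tipz 73.3 yaw err deg 0.34 F [-0.6 -1.1  0.4] open 0.0303
```

View pics/w14.png

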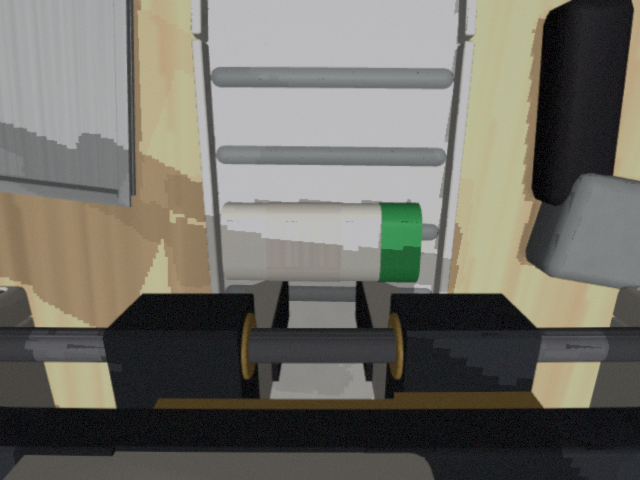

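```bash
python3 -m pendant '[[[10,0,0],0],[[20,0,0],0],[[30,0,0],0],[[40,0,0],0],[[50,0,0],0],[[60,0,0],0],[[70,0,0],0],[[80,0,0],0],[[88,0,0],0],[[96,0,0],0]]' && python3 st.py; python3 -m pendant '[[[8,0,0],0],[[14,0,2],0],[[19,0,4],0],[[19,0,4],0]]' && python3 st.py;python3 -c "
from h import *
im=snap('wrist','w15')"
```

```text
time: 18.85
tool_pos: [0.605, -0.0779, 0.0398]
tool_rot: [-3.119, -0.01, 1.656]
contact_force: [-1.1, 0.3, 0.5]
opening: 0.0308
18.85 chute [[-63.8   4.6]] tipz 74.3 yaw err deg 0.41 F [-1.1  0.3  0.5] open 0.0308
time: 19.18
tool_pos: [0.6028, -0.0579, 0.0354]
tool_rot: [-3.118, -0.01, 1.657]
contact_force: [-0.3, -0.3, 0.6]
opening: 0.0302
19.18 chute [[-43.6   5.2]] tipz 69.9 yaw err deg 0.45 F [-0.3 -0.3  0.6] open 0.0302
```

View pics/w15.png

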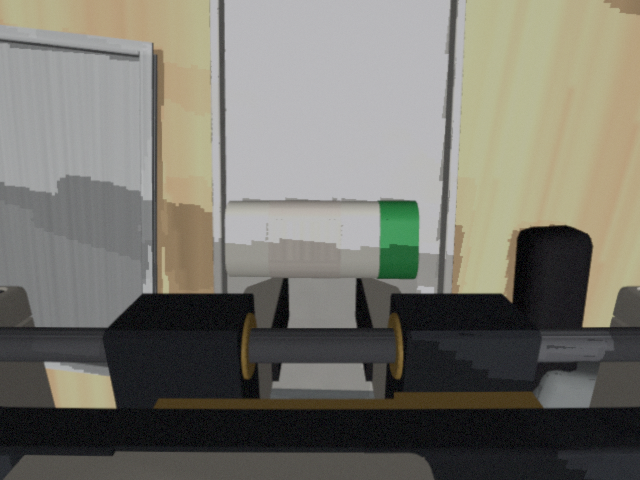

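```bash
python3 -m pendant '[[[-15,0,-4],0],[[-30,0,-10],0],[[-40,0,-40],0],[[-40,0,-60],0],[[-40,0,-60],0],[[-40,0,-60],0],[[-40,0,-60],0]]' 1 && python3 st.py;python3 -c "
from h import *
im=snap('wrist','w16'); im=snap('scene','scene16')[:,:,::-1]; cv2.imwrite('pics/c15.png',cv2.resize(im[150:375,190:410],None,fx=2.5,fy=2.5))"
```

```text
time: 19.82
tool_pos: [0.6075, -0.1, 0.0949]
tool_rot: [-3.118, -0.01, 1.656]
contact_force: [-0.1, -0.1, -0.3]
opening: 0.0726
19.82 chute [[-85.9   3.8]] tipz 129.4 yaw err deg 0.38 F [-0.1 -0.1 -0.3] open 0.0726
```

View pics/w16.png

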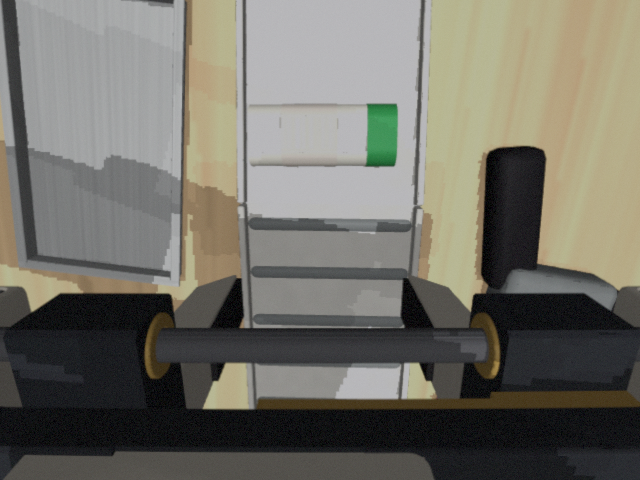

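View pics/c15.png

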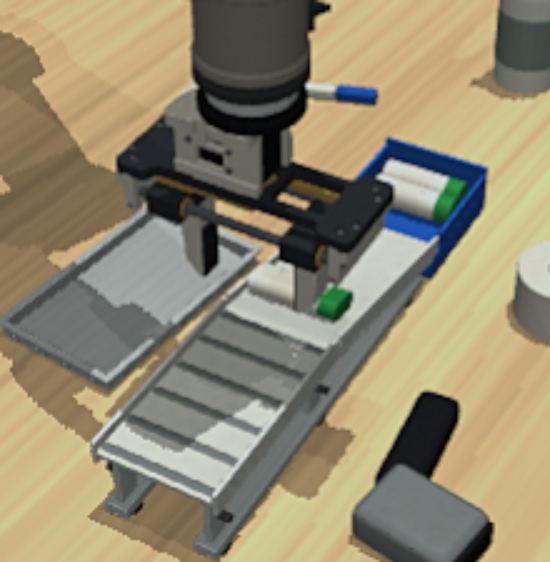

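The oval tube lies still on the slope (wrist picture: columns 250–397, row 135). Now its position.

```bash
python3 -c "
from h import *
for z in (.071,.08): print(z,(toch(unp('wrist',[[250,135],[397,135],[323,103],[323,166]],z))*1e3).round(1))
print('cheek',(toch(unp('wrist',[[243,135],[423,135]],.073))*1e3).round(1))
print('tray',unp('wrist',[[180,280],[22,258]],.016).round(4))
print(robot.observe()['qpos'])"
```

```text
0.071 [[-16.4  45.3]
 [-15.8 -36.2]
 [  0.7   4.8]
 [-33.2   4.5]]
0.08 [[-16.1  43.5]
 [-15.5 -34.7]
 [  0.3   4.6]
 [-32.2   4.3]]
cheek [[-16.4  48.8]
 [-15.6 -50. ]]
tray [[ 0.498  -0.1517  0.016 ]
 [ 0.3726 -0.1454  0.016 ]]
[-2.86819331e-01  6.07485810e-01  1.36590265e+00  6.09101738e-04
  1.19549969e+00 -3.72626656e-01]
```

```bash
python3 -m pendant '[[[40,0,0],0.4],[[69,-1,0],0.4],[[69,-1,0],0.4],[[69,-1,10],0.4],[[69,-1,30],0.4],[[69,-1,30],0.4]]' 1 && python3 st.py;python3 -c "
from h import *
im=snap('wrist','w17')"
```

```text
time: 20.42
tool_pos: [0.5968, -0.0306, 0.0605]
tool_rot: [-3.109, -0.012, 1.649]
contact_force: [-0.8, -0.4, -0.5]
opening: 0.0919
20.42 chute [[-15.9   9.1]] tipz 95.0 yaw err deg 0.01 F [-0.8 -0.4 -0.5] open 0.0919
```

View pics/w17.png

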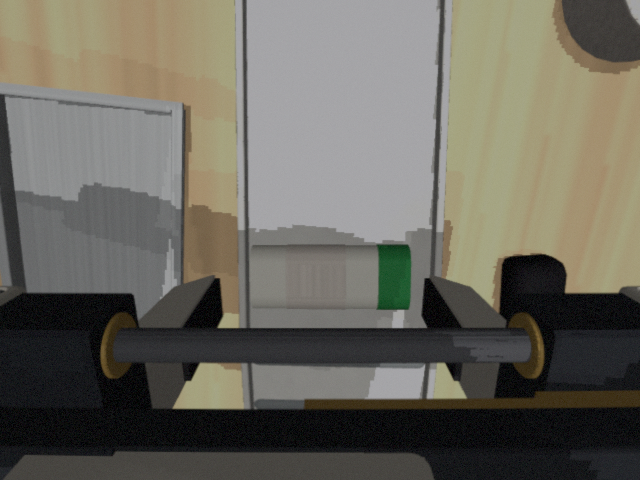

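```bash
python3 -m pendant '[[[0,4,0],0],[[0,4,8],0],[[0,4,15],0],[[0,4,20],0],[[0,4,20],0],[[0,4,20],0]]' && python3 st.py;python3 -c "
from h import *
im=snap('wrist','w18'); im=snap('scene','scene18')[:,:,::-1]; cv2.imwrite('pics/c16.png',cv2.resize(im[170:325,240:395],None,fx=3.8,fy=3.8,interpolation=cv2.INTER_CUBIC)); print(robot.observe()['tool_rot'])"
```

```text
time: 20.97
tool_pos: [0.6006, -0.0303, 0.0416]
tool_rot: [-3.11, -0.012, 1.649]
contact_force: [-0.2, -0.7, 0.3]
opening: 0.0917
20.97 chute [[-15.9   5.3]] tipz 76.1 yaw err deg -0.01 F [-0.2 -0.7  0.3] open 0.0917
[-3.11127529 -0.0112845   1.64883672]
```

View pics/w18.png

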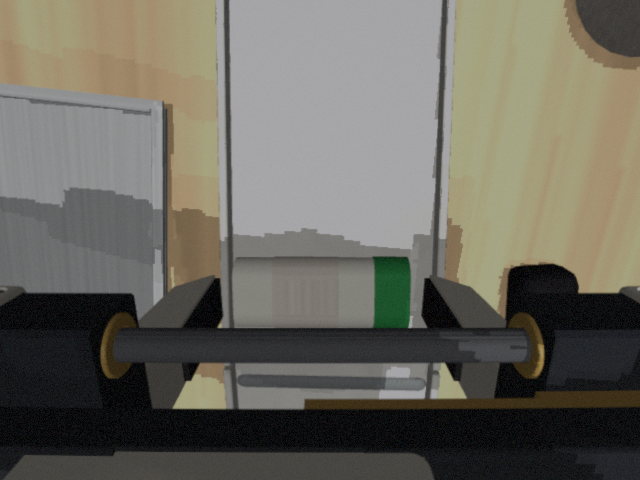

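View pics/c16.png

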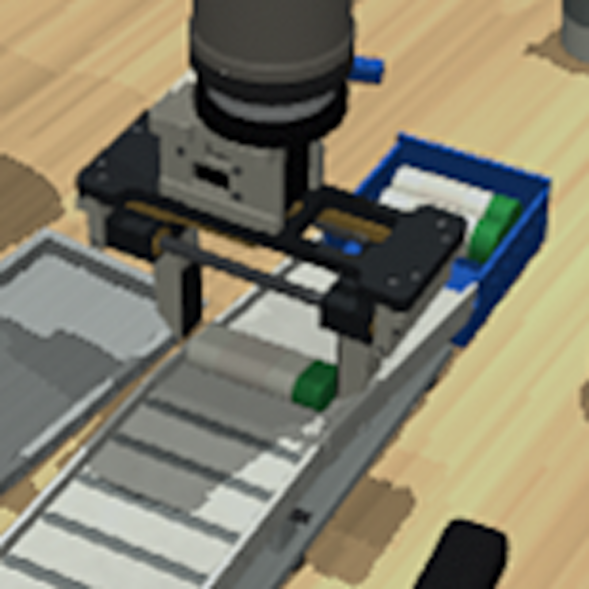

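The fingers straddle both ends of the tube (columns 222 and 424 against ends at 235 and 410). I'll lower slightly and grip.

```bash
python3 -m pendant '[[[0,0,2.5],0],[[0,0,2.5],0],[[0,0,2.5],0]]' && python3 st.py; python3 -m pendant '[[[0,0,0],0],[[0,0,0],0],[[0,0,0],0],[[0,0,0],0],[[0,0,0],0]]' 0.6 15 && python3 st.py;python3 -c "
from h import *
im=snap('wrist','w19')"
```

```text
time: 21.32
tool_pos: [0.601, -0.0303, 0.0398]
tool_rot: [-3.111, -0.011, 1.649]
contact_force: [-1.0, 0.1, -0.5]
opening: 0.0916
21.32 chute [[-15.9   4.9]] tipz 74.3 yaw err deg -0.01 F [-1.   0.1 -0.5] open 0.0916
time: 21.73
tool_pos: [0.601, -0.0303, 0.0399]
tool_rot: [-3.112, -0.011, 1.649]
contact_force: [0.1, 0.5, 0.8]
opening: 0.0793
21.73 chute [[-15.9   4.8]] tipz 74.4 yaw err deg -0.01 F [0.1 0.5 0.8] open 0.0793
```

View pics/w19.png

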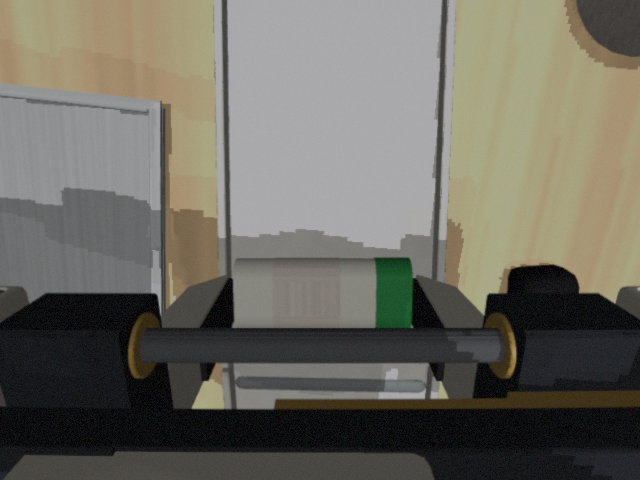

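```bash
python3 -m pendant '[[[0,0,-3],0],[[0,0,-6],0],[[0,0,-10],0],[[0,0,-14],0],[[0,0,-14],0]]' 0.6 25 && python3 st.py;python3 -c "
from h import *
im=snap('wrist','w20'); im=snap('scene','scene20')[:,:,::-1]; cv2.imwrite('pics/c17.png',cv2.resize(im[170:325,240:395],None,fx=3.8,fy=3.8,interpolation=cv2.INTER_CUBIC))"
```

```text
time: 22.2
tool_pos: [0.6022, -0.0305, 0.0551]
tool_rot: [-3.113, -0.011, 1.649]
contact_force: [-0.5, -0.5, -0.2]
opening: 0.0792
22.2 chute [[-16.2   3.7]] tipz 89.6 yaw err deg -0.01 F [-0.5 -0.5 -0.2] open 0.0792
```

View pics/w20.png

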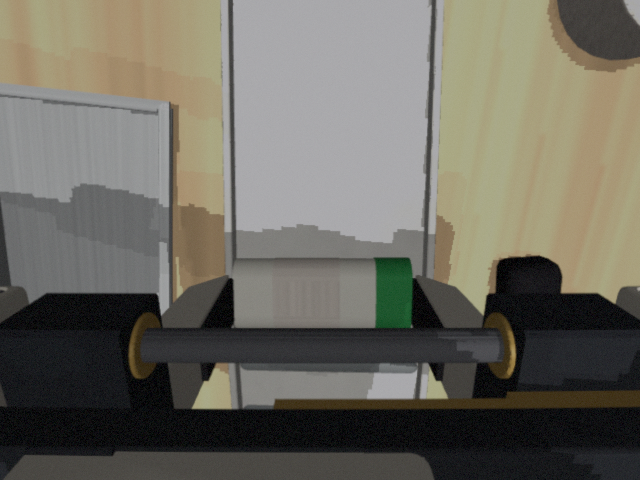

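View pics/c17.png

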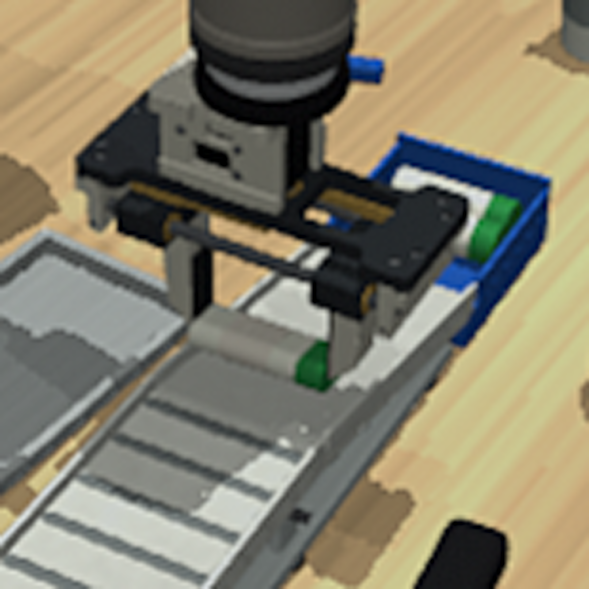

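The tube is lifted and secure. It sits at the same pixels relative to the fingers, and the opening is 79.2 mm. I'll carry it over the steel tray and turn it to lie along the tray's long side.

```bash
python3 -m pendant '[[[0,0,-6],0],[[0,-15,-8],0],[[-1,-35,-8],0],[[-2,-55,-8],0],[[-3,-75,-8],0],[[-4,-95,-8],0],[[-5,-115,-8],0],[[-6,-135,-8],0],[[-6,-155,-8],0],[[-6,-168,-8],0]]' && python3 st.py; python3 -m pendant '[[[0,0,0],5],[[0,0,0],11],[[0,0,0],17],[[0,0,0],23],[[0,0,0],29],[[0,0,0],35],[[0,0,0],41],[[0,0,0],47],[[0,0,0],53],[[0,0,0],59]]' && python3 st.py
```

```text
time: 23.13
tool_pos: [0.4331, -0.0495, 0.0674]
tool_rot: [-3.111, -0.011, 1.649]
contact_force: [0.4, -0.6, -0.9]
opening: 0.0795
23.13 chute [[-22.  173.7]] tipz 101.9 yaw err deg -0.02 F [ 0.4 -0.6 -0.9] open 0.0795
time: 23.97
tool_pos: [0.4332, -0.0496, 0.0678]
tool_rot: [-3.117, 0.02, 0.614]
contact_force: [-0.7, 0.1, 0.1]
opening: 0.0796
23.97 chute [[-22.1 173.6]] tipz 102.3 yaw err deg -59.29 F [-0.7  0.1  0.1] open 0.0796
```

```bash
python3 -m pendant '[[[0,0,0],6],[[0,0,0],12],[[0,0,0],18],[[0,0,0],24],[[0,0,0],30],[[0,0,0],36],[[0,0,0],36]]' && python3 st.py; python3 -m pendant '[[[0,0,15],0],[[0,0,30],0],[[0,0,45],0],[[0,0,58],0],[[0,0,65],0],[[0,0,65],0]]' && python3 st.py; python3 -c "
from h import *
im=snap('wrist','w21'); im=snap('scene','scene21')[:,:,::-1]; cv2.imwrite('pics/c18.png',cv2.resize(im[170:325,170:325],None,fx=3.8,fy=3.8,interpolation=cv2.INTER_CUBIC)); print(robot.observe()['tool_rot'])"
```

```text
time: 24.55
tool_pos: [0.4334, -0.0496, 0.0682]
tool_rot: [-3.133, 0.03, -0.018]
contact_force: [-1.0, 0.3, -1.0]
opening: 0.0791
24.55 chute [[-22.2 173.4]] tipz 102.7 yaw err deg -95.51 F [-1.   0.3 -1. ] open 0.0791
time: 25.05
tool_pos: [0.4306, -0.0488, 0.0022]
tool_rot: [-3.133, 0.033, -0.016]
contact_force: [1.1, -0.6, -0.4]
opening: 0.0792
25.05 chute [[-21.1 176.2]] tipz 36.7 yaw err deg -95.39 F [ 1.1 -0.6 -0.4] open 0.0792
[-3.13348455  0.03026455 -0.0166894 ]
```

View pics/w21.png

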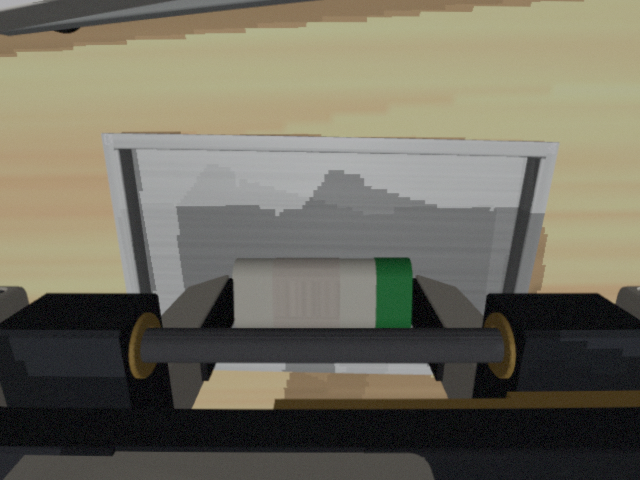

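View pics/c18.png

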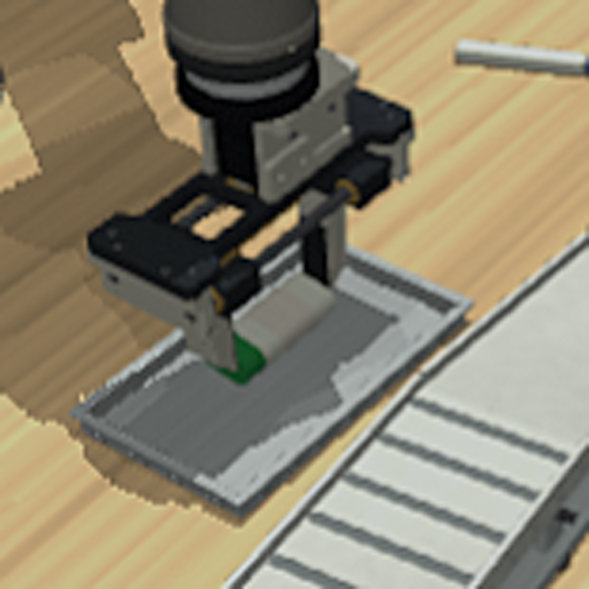

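```bash
python3 -c "
from h import *
print(unp('wrist',[[108,140],[330,144],[552,150]],.016).round(4))"; python3 -m pendant '[[[0,0,5],0],[[0,0,10],0],[[0,0,15],0],[[0,0,15],0]]' && python3 st.py;  python3 -m pendant '[[[0,0,2],0],[[0,0,3],0],[[0,0,3],0]]' && python3 st.py; python3 -m pendant '[[[0,0,1.5],0],[[0,0,1.5],0],[[0,0,1.5],0]]' && python3 st.py
```

```text
[[ 0.5024  0.0482  0.016 ]
 [ 0.4987 -0.0544  0.016 ]
 [ 0.4945 -0.157   0.016 ]]
time: 25.48
tool_pos: [0.4307, -0.0489, -0.0122]
tool_rot: [-3.133, 0.031, -0.016]
contact_force: [0.6, -0.2, -0.5]
opening: 0.0793
25.48 chute [[-21.2 176.1]] tipz 22.3 yaw err deg -95.43 F [ 0.6 -0.2 -0.5] open 0.0793
time: 25.73
tool_pos: [0.4305, -0.0488, -0.0154]
tool_rot: [-3.133, 0.032, -0.016]
contact_force: [0.1, -0.2, -0.9]
opening: 0.0793
25.73 chute [[-21.1 176.3]] tipz 19.1 yaw err deg -95.42 F [ 0.1 -0.2 -0.9] open 0.0793
time: 25.98
tool_pos: [0.4306, -0.0489, -0.0164]
tool_rot: [-3.133, 0.031, -0.016]
contact_force: [-1.6, -1.1, 6.3]
opening: 0.0795
25.98 chute [[-21.2 176.2]] tipz 18.1 yaw err deg -95.42 F [-1.6 -1.1  6.3] open 0.0795
```

The tube touches the tray floor (6 N). I'll release it.

```bash
python3 -m pendant '[[[0,0,0],0],[[0,0,0],0],[[0,0,0],0],[[0,0,0],0],[[0,0,-3],0],[[0,0,-10],0],[[0,0,-30],0],[[0,0,-60],0],[[0,0,-90],0],[[0,0,-110],0]]' 1 && python3 st.py; python3 -c "
from h import *
im=snap('wrist','w22'); im=snap('scene','scene22')[:,:,::-1]; cv2.imwrite('pics/c19.png',cv2.resize(im[150:375,190:410],None,fx=2.5,fy=2.5))"
```

```text
time: 26.82
tool_pos: [0.4349, -0.0501, 0.0965]
tool_rot: [-3.134, 0.028, -0.016]
contact_force: [0.8, 0.5, 0.4]
opening: 0.0921
26.82 chute [[-22.7 172. ]] tipz 131.0 yaw err deg -95.41 F [0.8 0.5 0.4] open 0.0921
```

View pics/w22.png

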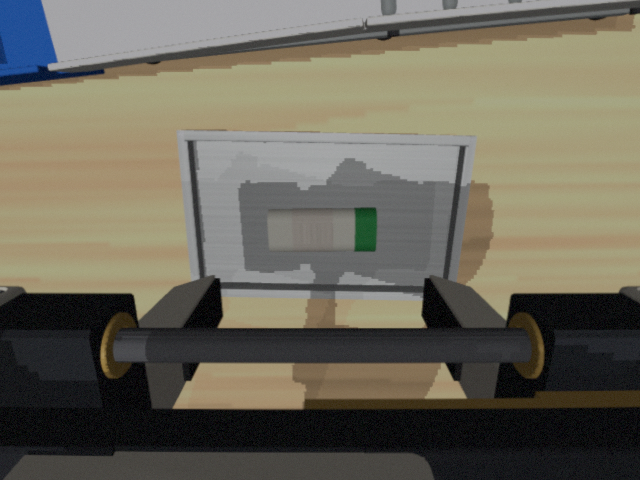

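View pics/c19.png

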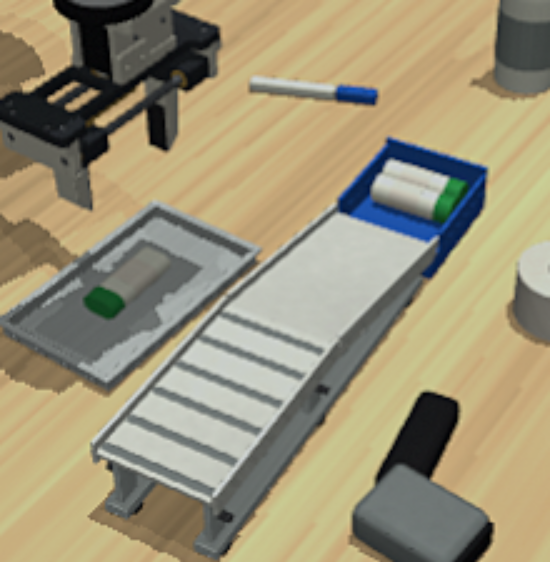

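```bash
python3 -m pendant '[[[0,0,0],0],[[0,0,0],0],[[0,0,0],0],[[0,0,0],0]]' >/dev/null; python3 -c "
from h import *
snap('top','top9'); overlay('top','top9','o9',(200,130,485,350),2.8,P0,[([.239,-.053,.052],[.239,.053,.052])])"
```

```text
(no output)
```

View pics/o9.png

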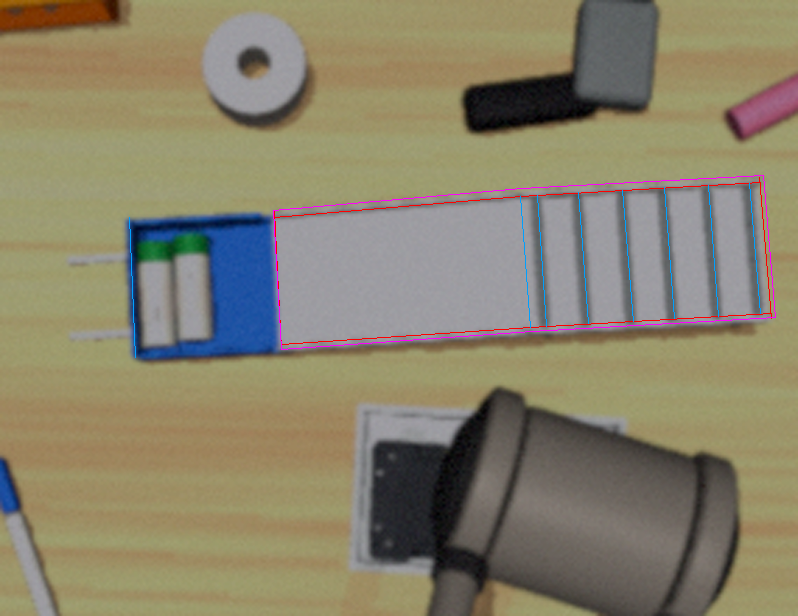

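The catch tray is home (its wall lies on the 239 mm line) with both round tubes lying in it. Nothing else has moved.

```bash
python3 -c "
from cell import robot
print(robot.hand_in())"
```

```text
the job is handed in; nothing more can be done
None
```

I pushed the catch tray home to its hard stop and roll-tested all three tubes, then handed the job in at about 27 s; no verdict was reported.

- **Round tubes:** the two nearest the crest rolled down into the catch tray by themselves after a push over the crest.
- **Oval tube:** the outermost one stayed lying on the slope. I gripped it by its ends and lowered it into the steel tray until it touched the floor (about 6 N) before letting go.

**Last checks:**
- In the final top picture, the tray's outer wall lies on the 239 mm home line and both round tubes lie in the tray.
- The wrist and scene pictures taken after release show the oval tube lying inside the steel tray.
- The bystanders that show in these pictures looked unmoved and the gripper was clear; the specimen jar was not re-checked.

**What failed or disagreed:**
- **First tray push:** it failed because the fingers passed over the tray wall. The real fingertips sit 34.5 mm above the reported TCP, which I found by touching the bench lightly (up to 12 N), and I allowed for it from then on.
- **Chute position:** my first camera estimate was off by about 1 mm along the chute and 3 mm across it. I corrected it from the tray's stop and the wrist picture.
- **Tool tilt:** the tool drifted by up to about 2 degrees during the moves. I allowed for it in the grip.

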